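# Find the heavy side of a loaded specimen rotator and hold it down

## Task

The bottles on the specimen rotator are unevenly filled; nobody can see which side of the disc is heavy, and its sticky bearing stops it well short when it is let go. Turn the disc by its rim to one side and the other, find out by how its weight pulls where the heavy side is, and bring that side straight to the bottom. Finish holding it there, still gripping the rim firmly with the disc at rest, so that I can clip a balance bottle in at the top; leave everything else on the bench where it stands.

Things in the scene. Friction and masses are not known exactly. Their poses are not given: they have to be found in the camera images.
- rotator: Specimen rotator, fixed on the bench: off-white gear housing (112 mm wide, top at 190 mm) on a foot plate, with an upright grey disc on a level axle. Origin on the bench straight below the disc's centre; z up; x along the axle, from the housing out through the disc's front. Disc mid-plane: x = 0. Housing behind it from x = -45 to -179 mm; bearing boss (52 mm across) up to x = -29 mm.
- axle (a point): Centre of the disc, on the axle, 170 mm above the bench; fixed, axes as the rotator's. The disc turns freely either way, but the bearing drags (0.1 N m, some 0.9 N at the rim). The heavy side pulls with 0.17 to 0.22 N m when level with the axle: let go there, it swings down in 1 to 3 s and stops 26 to 35 degrees short of the bottom, on the side it came from. Nearer to the bottom or the top it stays put.
- disc: The disc, 250 mm across, 12 mm thick, rim 45 to 295 mm above the bench. Origin at its centre, x along the axle, z to the index dot. On its front four brown capped bottles lie across the radius (34 x 66 mm, within 90 mm of the axle, out to 45 mm from the mid-plane) with four empty spring clips between them. Both faces are bare from 92 mm to the rim at 125 mm: pinch it there, across the 12 mm thickness.
- index (a point): Black index dot (14 mm) right through the disc, 110 mm from the axle; it turns with the disc and shows how far it has turned. It says nothing of the heavy side, which cannot be seen and lies elsewhere on the disc every time. At the start the disc may still be swinging to rest.
- balance_bottle: Brown bottle with a black cap, 34 mm across, 66 mm tall, standing on the bench in front of the disc; origin under its centre. Leave it.
- spare_bottle: A second such bottle in front of the disc; origin under its centre. Leave it.
- slide_box: Flat slide box, 85 x 175 x 35 mm, origin under its centre. Leave it.
- dish: Covered clear dish, 94 mm across, 16 mm tall, origin under its centre. Leave it.
- reagent: Brown reagent bottle, 68 mm across, 154 mm tall, white cap, origin under its centre. Leave it.
- tweezers: Steel tweezers lying on the bench, 125 mm long, 10 mm high, origin under their middle. Leave them.
- vial_rack: White rack of small brown vials, 75 x 150 mm, 72 mm tall, origin under its centre. Leave it.

How it is judged:
By the outcome, as a careful person would: the job done as asked, in the order asked, and still so for the second after the job is handed in, while the arm keeps its last pose, push and grip.
It also fails if it takes over 54 s, if anything falls off the work surface, if the arm or the gripper's body presses on something with over 40 N, if the wrist force passes 120 N, or if a joint passes its speed limit or range.

## Robot

A 7-joint arm with a two-finger parallel gripper is mounted at the origin on the work surface. World frame = base frame: x ahead of the robot, y to its left, z up, the work surface at z = 0. Lengths are in m, angles in rad, forces in N, time in s.
With the tool pointing down it reaches from about 0.4 to 0.85 m from the base axis. Payload 4.5 kg.
Tool frame: the origin (TCP) lies midway between the tips of the shut fingers; the grasp point (between the pads) lies 19 mm behind it; z points along the fingers, y is the direction in which the jaws open and shut (so a half turn about z gives the same grasp; the last joint's range is limited). The gripper opens to 88 mm and grips with 3 to 60 N. Pads are 18 mm wide; open, the fingers measure 123 mm over their backs; the gripper's body (75 mm by 187 mm) begins 45 mm behind the grasp point.
Start: joints at [-1.251, 0.689, -0.195, 1.565, 0.157, 0.902, -0.215], TCP at [0.176, 0.6, 0.239] pointing down, gripper open.
Joint ranges: [-3.01, 3.01], [-0.46, 2.08], [-1.47, 1.51], [0.13, 2.56], [-1, 4.14], [0.04, 2.09], [-2.66, 2.66]. Speed limits (rad/s): [2.57, 2.57, 3.14, 3.14, 3.14, 3.14, 3.14].

## Interface

Orientations are given as a unit quaternion [x, y, z, w].
In Python, from plant import get_state, snapshot, finish_job, regions_of gives the robot as it stands.
- The arm moves only by the tool send_rows, never from a script. Its argument "series" is a list of rows, each an object of numbers: "grip": the opening, from 0 (shut) to 1 (fully open); "dx", "dy", "dz": the shift along the tool's x, y, z in mm; "turn": the turn about the tool's z in rad. A call has 1 to 20 rows; each row shifts and turns the commanded pose from where the row before left it, along the tool's axes as they then stand; what a row does not reach is not made up. A row lasts 1/10 s, in which the tool goes at most 50 mm and 8.59 degrees, less where a joint would pass 70% of its speed; a pose out of reach is approached as far as the arm can. A call is refused whole if a number of a shift passes 50 or a number of a turn 0.15, either way. A call with a gripper value outside its range is refused whole. The fingers move at their own pace and stop on an object; "force" is the grip in N (left out, the last holds). Time passes only in rows, so rows that do not move let the fingers close. It gives the time, the measured TCP pose, the force and the opening at its end, in the units of the state.
- get_state(): the state, without advancing time (a new reading comes with each control period).
- snapshot(name): name is "side" or "top"; returns a dict with "img" (420x560x3 uint8, red, green, blue), "depth" (420x560 float32, m along the optical axis (not along the pixel's ray), 0 where there is no reading), "fov_y" (degrees; the focal length in pixels is half the picture's height over the tangent of half this angle, whatever the lens; pixels are square), "cx", "cy" (the principal point, pixels), "k1" (the pictures are not rectified: a ray, as slopes to the right and down, at radius r is drawn at 1 + k1 r^2 times it, then the intrinsics apply), "R" (3x3) and "t" (3): a world point X has camera coordinates R X + t. Camera axes: x right, y down, z forward; pixel columns grow to the right and rows downward; lengths in m; the calibration is good to about 2 mm. A picture is of the moment at which its call begins.
- finish_job(): hands the job in, once; it reports no verdict.
Trained networks look in a picture, given as the dict that the camera call returned (one of the last four; its "shot" number tells which), for a name from the list of things; names that differ only in an ending like _2 or _b are one class to them, and where a whole thing is asked for, a point or a joint stands for the part that bears it (a point fixed in the world has none). Each returns a list of dicts, best first, with "score" (0 to 1); they miss things now and then, are a little off and sometimes report something else, mostly with a low value. They report only what shows in the picture. A call takes as long as a camera call.
- regions_of(picture, target): "pixels" (420x560 bool, what is visible of it) and "extent" ([left, top, right, bottom] in pixels, round what is visible of it).
The state is a dict: "clock": time; "q": joint angles; "qd": joint speeds; "joint_torque": joint torques, N m; "tool_pos": TCP position; "eef_rot": TCP orientation; "contact_force": force on the tool from outside, world axes, zero at the start; "moment": the same for the moment, N m; "opening": opening from 0.0 (shut) to 1.0 (fully open).
Only numpy, scipy, OpenCV 4.12 (cv2) and the standard library are available. Lean on these libraries where they do the work, as an engineer would, in place of code of your own. Each camera call takes 0.05 s, during which the arm holds its last target.

## Working session

There is one attempt and no reset: what is moved stays moved. The work goes in short steps, Python scripts to look and compute and a tool call to move; the robot and the scene stay as the last step left them, time stands still between calls to the robot, and variables do not carry over. Pictures are saved under pics/ and viewed, and the job is handed in when it is done.

Besides the shell and the picture viewer there is one more tool, called after "Emit:" as a command line: name --argument value ..., lists and objects as JSON in quotes. send_rows: Moves the arm, as the interface text tells. Its arguments: {"type":"object","properties":{"series":{"type":"array","items":{"type":"object","properties":{"grip":{"type":"number"},"dx":{"type":"number"},"dy":{"type":"number"},"dz":{"type":"number"},"turn":{"type":"number"}}}},"force":{"type":"number"}},"required":["series"]}

```bash
ls; mkdir -p pics
python3 - <<'E'
from plant import *
import cv2,pickle
s=get_state();print({k:s[k] for k in ['clock','tool_pos','eef_rot','contact_force','moment','opening']})
for n in ['side','top']:
    p=snapshot(n);cv2.imwrite(f'pics/{n}0.png',p['img'][:,:,::-1]);pickle.dump(p,open(f'{n}0.pkl','wb'))
    print({k:p[k] for k in p if k not in('img','depth')})
E
```

```text
pics
{'clock': 0.0, 'tool_pos': array([0.17605633, 0.59904812, 0.23790675]), 'eef_rot': array([ 1.42370275e-01,  9.89813059e-01, -8.99095140e-04, -6.94941902e-05]), 'contact_force': array([-1.1771413 ,  0.24997537,  0.12064376]), 'moment': array([-0.06135448, -0.0473719 ,  0.00667929]), 'opening': 0.9974668275301989}
{'fov_y': 56.103177474951586, 'cx': 280.21188316556015, 'cy': 211.61450200991416, 'k1': 0.03737915506789079, 'R': array([[-0.98542276, -0.17002954,  0.00565172],
       [-0.12457624,  0.69857275, -0.70461115],
       [ 0.11585657, -0.69504394, -0.70957113]]), 't': array([0.54496401, 0.20560032, 1.06309047]), 'shot': 1}
{'fov_y': 47.66441703173633, 'cx': 283.14453737619266, 'cy': 209.3114190016793, 'k1': -0.04070318230734347, 'R': array([[-3.15262277e-03, -9.99994277e-01, -1.22737669e-03],
       [-9.76135558e-01,  3.34391441e-03, -2.17136339e-01],
       [ 2.17139201e-01,  5.13537068e-04, -9.76140514e-01]]), 't': array([0.00457941, 0.58876357, 1.44460033]), 'shot': 2}
```

View pics/side0.png

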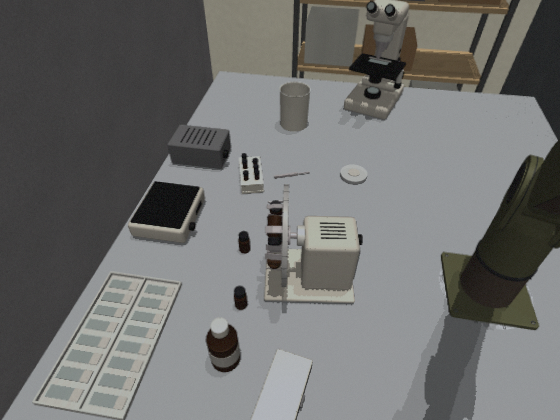

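View pics/top0.png

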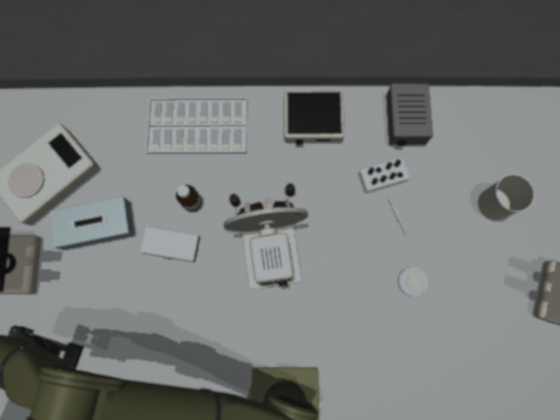

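```bash
cat > h.py <<'E'
import numpy as np,cv2,pickle
def K(p):
    f=p['img'].shape[0]/2/np.tan(np.radians(p['fov_y'])/2);return f
def rays(p,uv):
    f=K(p);d=(np.asarray(uv,float)-[p['cx'],p['cy']])/f
    u=d.copy()
    for _ in range(20): u=d/(1+p['k1']*(u**2).sum(-1,keepdims=True))
    return u
def cloud(p):
    h,w=p['depth'].shape
    v,u=np.mgrid[:h,:w];r=rays(p,np.stack([u,v],-1))
    c=np.concatenate([r,np.ones((h,w,1))],-1)*p['depth'][...,None]
    return (c-p['t'])@p['R']
def proj(p,X):
    c=np.asarray(X)@p['R'].T+p['t'];s=c[...,:2]/c[...,2:]
    s=s*(1+p['k1']*(s**2).sum(-1,keepdims=True));return s*K(p)+[p['cx'],p['cy']]
E
python3 - <<'E'
from plant import *
from h import *
for n in ['side','top']:
    p=pickle.load(open(n+'0.pkl','rb'));C=cloud(p)
    for t in ['rotator','disc','index','balance_bottle','reagent','slide_box','dish','vial_rack','tweezers']:
        try:r=regions_of(p,t)
        except Exception as e: print(n,t,e);continue
        for o in r[:2]:
            m=o['pixels']&(p['depth']>0);X=C[m]
            print(n,t,round(o['score'],2),o['extent'],m.sum(),X.min(0).round(3) if len(X) else '',X.max(0).round(3) if len(X) else '',np.median(X,0).round(3) if len(X) else '')
        if r: np.save(f'm_{n}_{t}.npy',r[0]['pixels'])
    im=p['img'];s=(slice(180,310),slice(240,370)) if n=='side' else (slice(170,300),slice(210,340))
    cv2.imwrite(f'pics/{n}z.png',cv2.resize(im[s],None,fx=4.5,fy=4.5,interpolation=cv2.INTER_CUBIC)[:,:,::-1])
E
```

```text
side rotator 0.73 [261.6, 184.6, 362.6, 301.4] 7754 [ 0.342 -0.231 -0.002] [0.627 0.178 0.298] [0.464 0.089 0.157]
side disc 0.57 [264.2, 182.1, 289.5, 283.0] 1601 [ 0.51  -0.241 -0.002] [0.628 0.178 0.298] [0.543 0.106 0.229]
side disc 0.24 [277.4, 171.6, 297.2, 179.1] 70 [ 0.559 -0.398 -0.003] [ 0.625 -0.35   0.016] [ 0.586 -0.371  0.007]
side index 0.59 [267.6, 184.8, 289.8, 287.6] 1710 [ 0.51  -0.315 -0.003] [0.631 0.178 0.298] [0.543 0.104 0.227]
side balance_bottle 0.68 [230.9, 285.9, 248.4, 308.7] 283 [0.61  0.105 0.001] [0.644 0.18  0.071] [0.625 0.171 0.047]
side reagent 0.92 [203.1, 317.3, 240.7, 370.2] 1401 [ 0.593  0.21  -0.003] [0.681 0.342 0.157] [0.621 0.324 0.106]
side slide_box 0.67 [249.9, 346.1, 313.4, 420.0] 2788 [ 0.432  0.279 -0.001] [0.539 0.433 0.04 ] [0.484 0.363 0.035]
side dish 0.65 [341.8, 162.7, 365.5, 183.1] 410 [ 0.321 -0.456 -0.002] [ 0.41  -0.361  0.022] [ 0.365 -0.401  0.016]
side vial_rack 0.65 [242.6, 151.6, 265.5, 194.6] 876 [ 0.657 -0.481 -0.004] [ 0.779 -0.248  0.076] [ 0.707 -0.292  0.041]
side tweezers 0.4 [240.5, 152.1, 262.9, 194.0] 828 [ 0.
[... 639 characters left out ...]
agent 0.67 [178.4, 185.3, 202.1, 211.1] 530 [ 0.594  0.27  -0.006] [0.663 0.337 0.159] [0.615 0.294 0.109]
top slide_box 0.84 [140.0, 229.3, 200.2, 261.3] 1595 [ 0.429  0.276 -0.009] [0.546 0.472 0.044] [0.483 0.368 0.033]
top slide_box 0.25 [399.1, 265.7, 425.0, 293.5] 690 [ 0.32  -0.461 -0.006] [ 0.41  -0.363  0.031] [ 0.364 -0.409  0.016]
top dish 0.63 [400.3, 265.1, 424.3, 295.6] 687 [ 0.318 -0.459 -0.006] [ 0.41  -0.363  0.031] [ 0.364 -0.408  0.016]
top vial_rack 0.92 [361.2, 156.1, 410.9, 195.2] 1139 [ 0.657 -0.414 -0.005] [ 0.769 -0.252  0.079] [ 0.707 -0.326  0.04 ]
top tweezers 0.46 [388.8, 200.6, 405.3, 233.2] 82 [ 0.528 -0.393 -0.007] [ 0.632 -0.347  0.018] [ 0.589 -0.367  0.009]
```

View pics/sidez.png

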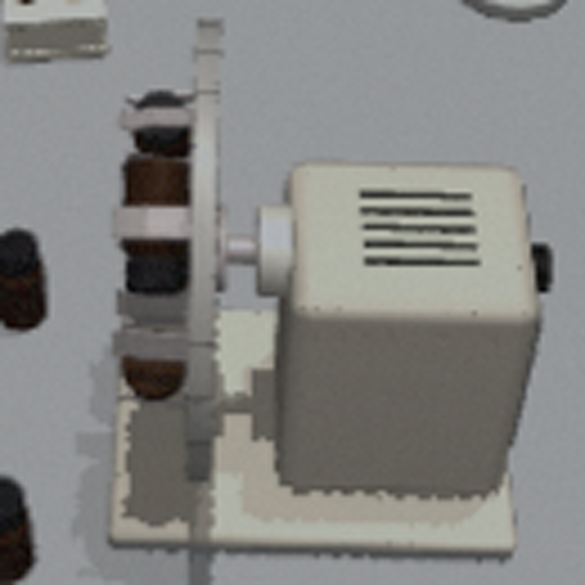

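View pics/topz.png

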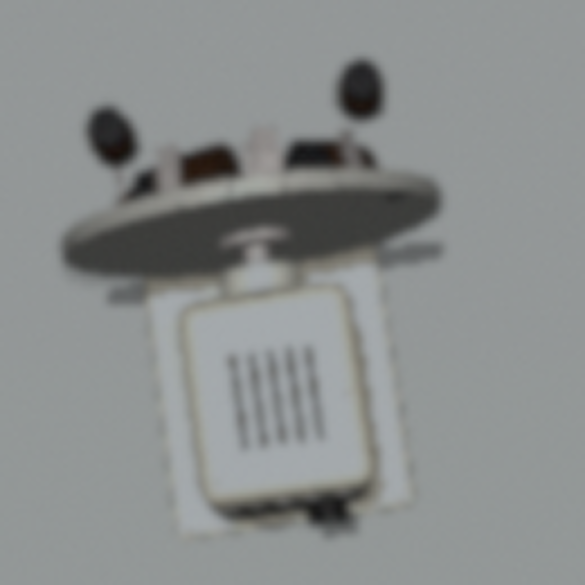

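Run:
```python
from h import *
from scipy.optimize import least_squares
# disc back-face plane from top view
P=[]
for n in ['top','side']:
    p=pickle.load(open(n+'0.pkl','rb'));C=cloud(p);m=np.load(f'm_{n}_disc.npy')&(p['depth']>0)
    X=C[m];X=X[(X[:,2]>.12)&(X[:,2]<.31)&(X[:,0]<.60)];P.append(X)
    best=0
    rng=np.random.default_rng(0)
    for _ in range(2000):
        a=X[rng.choice(len(X),3,0)];nn=np.cross(a[1]-a[0],a[2]-a[0]);nn[2]=0;l=np.hypot(*nn[:2])
        if l<1e-9: continue
        nn/=l
        d=(X-a[0])@nn;k=(abs(d)<.002).sum()
        if k>best:best=k;bn=nn;inl=abs(d)<.002
    Y=X[inl];c=Y.mean(0);u,s,vt=np.linalg.svd(Y[:,:2]-c[:2],full_matrices=False);nn=vt[1];nn=nn*np.sign(nn[0])
    print(n,len(X),best,nn,np.degrees(np.arctan2(nn[1],nn[0])),'plane off',nn@c[:2])
    t=np.array([-nn[1],nn[0]]);s=Y[:,:2]@t;print('t range',s.min(),s.max(),'z',Y[:,2].min(),Y[:,2].max())
    if n=='top':
        # circle fit from outermost top boundary
        th=np.c_[s,Y[:,2]]
        def circ(q): 
            return q
        # for z bins extremes
        bb=[]
        for s0 in np.arange(s.min()+.01,s.max()-.01,.008):
            k=abs(s-s0)<.004
            if k.sum()>2: bb.append((s0,Y[k,2].max()))
        bb=np.array(bb);r=least_squares(lambda q:np.hypot(bb[:,0]-q[0],bb[:,1]-.17)-.125,[s.mean()],loss='soft_l1',f_scale=.002)
        print('tc',r.x,abs(r.fun).mean()); print('xy on backplane',nn*(nn@c[:2])+t*r.x[0])
# housing top
p=pickle.load(open('top0.pkl','rb'));C=cloud(p);m=np.load('m_top_rotator.npy')
m&=abs(C[...,2]-.19)<.004;m&=C[...,0]<.51
Y=C[m][:,:2].astype(np.float32);print(cv2.minAreaRect(Y))
```

```text
top 1536 876 [0.98958903 0.14392201] 8.274859892451563 plane off 0.5292636335885625
t range -0.14585281852807574 0.09958837142688902 z 0.1201020697471742 0.2989204709586035
tc [-0.02305203] 0.0021222169865599966
xy on backplane [0.52707118 0.05336065]
side 1553 200 [0.93646701 0.35075568] 20.53354281538559 plane off 0.5428186215130917
t range -0.210185550245411 -0.01433813225777366 z 0.1242732711792313 0.25790176870280784
((0.4377506971359253, 0.07456359267234802), (0.16787125170230865, 0.17772619426250458), 7.393705368041992)
```

```bash
cat >> h.py <<'E'
C0=np.array([.533,.0535,.17]);YAW=8.3
def axes():
    a=np.radians(YAW);n=np.array([np.cos(a),np.sin(a),0]);return n,np.array([-n[1],n[0],0])
def dpt(phi,r,x=0): # phi from top towards +t (left, +y), rotation about -n ... 
    n,t=axes();phi=np.radians(phi)
    return C0+x*n+r*(np.cos(phi)*np.array([0,0,1])+np.sin(phi)*t)
def unwrap(p,x=-.006,S=2.0):
    # rectified view of disc face, mm*S ; s right=+t? image col = s(+t to left)
    n,t=axes();w=int(280*S)
    j,i=np.mgrid[:w,:w];s=-(i/S-140)/1000;z=-(j/S-140)/1000
    X=C0+x*n+s[...,None]*t+z[...,None]*np.array([0,0,1])
    uv=proj(p,X).astype(np.float32)
    return cv2.remap(p['img'],uv[...,0],uv[...,1],cv2.INTER_CUBIC)
E
python3 - <<'E'
from h import *
p=pickle.load(open('top0.pkl','rb'))
u=unwrap(p);u=np.clip(u.astype(float)*1.8,0,255).astype(np.uint8)
cv2.circle(u,(280,280),250,(255,0,0),1);cv2.circle(u,(280,280),220,(0,255,0),1)
p=pickle.load(open('side0.pkl','rb'))
im=p['img'].copy()
im=cv2.resize(im[170:310,250:310],None,fx=4,fy=4,interpolation=cv2.INTER_CUBIC)
for x,c in [(.006,(255,0,0)),(-.006,(0,255,0))]:
    q=(proj(p,np.array([dpt(a,.125,x) for a in range(0,360,3)]))-[250,170]+.5)*4-.5
    cv2.polylines(im,[np.int32(q)],True,c,1)
pad=np.zeros((560,800,3),np.uint8);pad[:,:560]=u;pad[:,560:]=im
cv2.imwrite('pics/u0.png',pad[:,:,::-1])
E
```

```text
(no output)
```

View pics/u0.png

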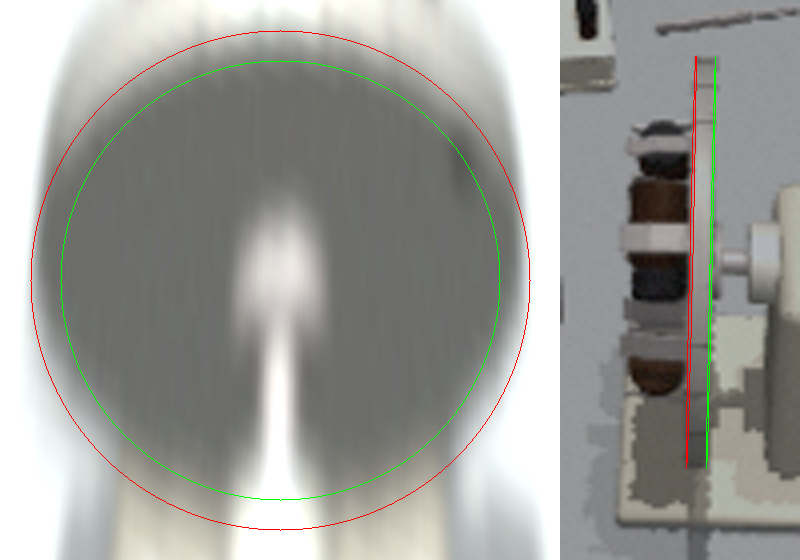

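Emit:
send_rows --series '[{"turn": 0.14, "dz": -15}, {"turn": 0.14, "dz": -15}, {"turn": 0.14, "dz": -15}, {"turn": 0.14, "dz": -15}, {"turn": 0.14, "dz": -15}, {"turn": 0.14, "dz": -15}, {"turn": 0.15, "dz": -15}, {"turn": 0.15, "dz": -15}]' --force 15

```text
schema error: expected keys grip, dx, dy, dz, turn
```

```bash
cat >> h.py <<'E'
from plant import *
def tool():
    from scipy.spatial.transform import Rotation as Ro
    s=get_state();return s,Ro.from_quat(s['eef_rot']).as_matrix()
def dotfind(p,dbg=None,x=-.006):
    # dark blob on annulus at r=110 of back face; returns phi estimates
    u=unwrap(p,x);g=cv2.cvtColor(u,cv2.COLOR_RGB2GRAY).astype(float)
    pol=[];ph=np.arange(-110,110,1.)
    for a in ph:
        v=[]
        for r in (106,110,114):
            s=r*np.sin(np.radians(a));z=r*np.cos(np.radians(a));i=int(280-2*s);j=int(280-2*z)
            v.append(g[j-2:j+3,i-2:i+3].mean())
        pol.append(np.mean(v))
    return ph,np.array(pol),u
def save(u,name,k=1.8): cv2.imwrite('pics/'+name,np.clip(u.astype(float)*k,0,255).astype(np.uint8)[:,:,::-1])
E
python3 - <<'E'
from h import *
s,R=tool();print(s['clock'],s['tool_pos'],R.round(3).tolist(),s['contact_force'],s['q'].round(2))
p=snapshot('top');pickle.dump(p,open('top1.pkl','wb'));save(unwrap(p),'u1.png')
# refine disc pose using dark face in top0
p=pickle.load(open('top0.pkl','rb'))
g=cv2.cvtColor(p['img'],cv2.COLOR_RGB2GRAY)
cv2.imwrite('pics/gray.png',cv2.resize(g[190:245,215:320],None,fx=7,fy=7,interpolation=cv2.INTER_NEAREST))
print(g[205:236,266])
E
```

```text
1.0 [0.17620065 0.59968617 0.23874384] [[-0.959, 0.282, 0.0], [0.282, 0.959, 0.0], [0.0, 0.0, -1.0]] [-0.82809112 -0.54536823  1.28199724] [-1.25  0.69 -0.19  1.57  0.16  0.9  -0.22]
[140 140 143 147 156 162 161 144 109  76  63  61  62  62  68  89 116 126
 114 120 138 144 145 149 160 166 167 166 161 146 132]
```

View pics/u1.png

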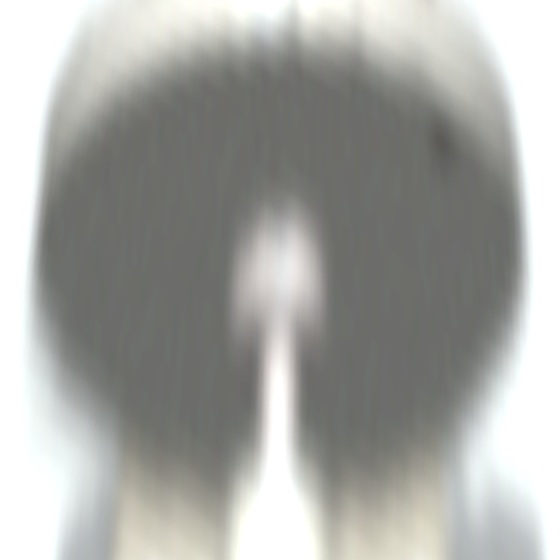

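View pics/gray.png

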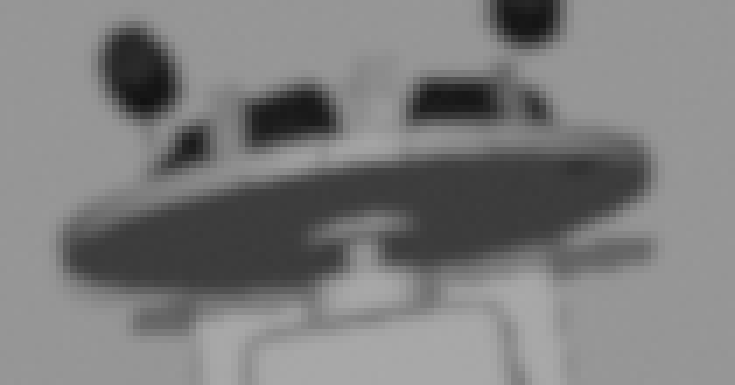

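Emit:
send_rows --series '[{"grip": 1, "dx": 0, "dy": 0, "turn": 0.14, "dz": -15}, {"grip": 1, "dx": 0, "dy": 0, "turn": 0.14, "dz": -15}, {"grip": 1, "dx": 0, "dy": 0, "turn": 0.14, "dz": -15}, {"grip": 1, "dx": 0, "dy": 0, "turn": 0.14, "dz": -15}, {"grip": 1, "dx": 0, "dy": 0, "turn": 0.14, "dz": -15}, {"grip": 1, "dx": 0, "dy": 0, "turn": 0.14, "dz": -15}, {"grip": 1, "dx": 0, "dy": 0, "turn": 0.15, "dz": -15}, {"grip": 1, "dx": 0, "dy": 0, "turn": 0.15, "dz": -15}]' --force 15

```text
clock: 1.85
tool_pos: [0.176, 0.5996, 0.3594]
eef_rot: [0.656, 0.755, -0.0, -0.0]
contact_force: [-0.5, -0.2, 0.0]
opening: 0.998
```

Run:
```python
from h import *
import h
from scipy.optimize import least_squares
s,R=tool();print(s['clock'],s['tool_pos'],R.round(3).tolist(),s['contact_force'],s['q'].round(2))
p=snapshot('top');pickle.dump(p,open('top2.pkl','wb'))
p0=pickle.load(open('top0.pkl','rb'))
g=cv2.cvtColor(p0['img'],cv2.COLOR_RGB2GRAY).astype(np.float32)
def smp(uv): 
    uv=uv.astype(np.float32);return cv2.remap(g,uv[:,0].reshape(1,-1),uv[:,1].reshape(1,-1),cv2.INTER_LINEAR)[0]
ph=np.array([a for a in np.arange(-115,116,3.)])
def edges(q):
    h.C0=np.array([q[0],q[1],.17]);h.YAW=q[2];out=[]
    for a in ph:
        rr=np.linspace(.095,.15,56) 
        uv=proj(p0,np.array([dpt(a,r,-.006) for r in rr]));v=smp(uv)
        out.append((rr,v))
    return out
def res(q):
    # back-face: inside dark(63), edge half-level 95 located along radial direction
    out=[]
    for rr,v in edges(q):
        i=np.argmax(v>95); out.append((rr[i]-.125 if v[i]>95 else .02))
    return np.array(out)
# maximize gradient contrast instead
def cost(q):
    h.C0=np.array([q[0],q[1],.17]);h.YAW=q[2]
    i=proj(p0,np.array([dpt(a,.125,-.006) for a in ph]))
    return smp(i)-97
r=least_squares(cost,[.53,.0535,8.3],diff_step=[.002,.02,.05],x_scale=[.01,.01,1],loss='soft_l1',f_scale=15)
print(r.x,abs(r.fun).mean(),np.round(r.fun[::6]))
r=least_squares(cost,[.528,.055,8.0],diff_step=[.001,.01,.05],x_scale=[.01,.01,1],loss='soft_l1',f_scale=15)
print(r.x,abs(r.fun).mean())
h.C0=np.array([r.x[0],r.x[1],.17]);h.YAW=r.x[2]
u=[]
for n in ('top0','top1','top2'):
    x=unwrap(pickle.load(open(n+'.pkl','rb')));cv2.circle(x,(280,280),250,(255,0,0),1);u.append(x[20:370:,20:540][:, ::1])
m=np.hstack([cv2.resize(x,None,fx=.5,fy=.7) for x in u]);save(m,'u2.png')
```

```text
1.85 [0.17602772 0.59958846 0.35939767] [[-0.139, 0.99, -0.0], [0.99, 0.139, 0.0], [0.0, -0.0, -1.0]] [-0.51731829 -0.21317131  0.02524481] [-1.43  0.58  0.14  1.4  -0.08  1.17 -1.15]
[0.53319059 0.05481831 8.66792604] 15.027572 [ 17.  21.   9. -15.   5.  13.  25.  18.   4.  -8. -23.  31.  25.]
[0.53309693 0.05507716 8.80758954] 14.990792
```

View pics/u2.png

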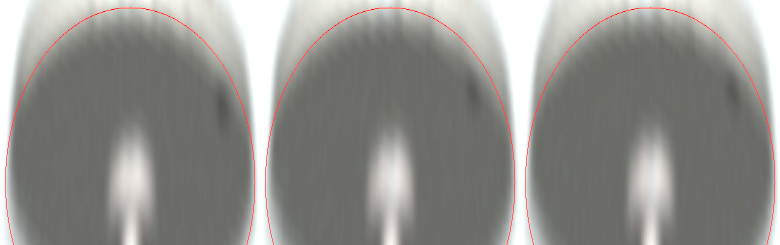

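Emit:
send_rows --series '[{"grip": 1, "dx": -20, "dy": 8, "dz": 0, "turn": 0}, {"grip": 1, "dx": -35, "dy": 15, "dz": 0, "turn": 0}, {"grip": 1, "dx": -35, "dy": 15, "dz": 0, "turn": 0}, {"grip": 1, "dx": -35, "dy": 15, "dz": 0, "turn": 0}, {"grip": 1, "dx": -35, "dy": 15, "dz": 0, "turn": 0}, {"grip": 1, "dx": -35, "dy": 15, "dz": 0, "turn": 0}, {"grip": 1, "dx": -35, "dy": 15, "dz": 0, "turn": 0}, {"grip": 1, "dx": -35, "dy": 15, "dz": 0, "turn": 0}, {"grip": 1, "dx": -35, "dy": 15, "dz": 0, "turn": 0}, {"grip": 1, "dx": -35, "dy": 15, "dz": 0, "turn": 0}, {"grip": 1, "dx": -35, "dy": 15, "dz": 0, "turn": 0}, {"grip": 1, "dx": -35, "dy": 15, "dz": 0, "turn": 0}, {"grip": 1, "dx": -35, "dy": 15, "dz": 0, "turn": 0}, {"grip": 1, "dx": -35, "dy": 15, "dz": 0, "turn": 0}, {"grip": 1, "dx": -35, "dy": 15, "dz": 0, "turn": 0}, {"grip": 1, "dx": -35, "dy": 15, "dz": 0, "turn": 0}, {"grip": 1, "dx": -35, "dy": 15, "dz": 0, "turn": 0}, {"grip": 1, "dx": -35, "dy": 15, "dz": 0, "turn": 0}, {"grip": 1, "dx": -35, "dy": 15, "dz": 0, "turn": 0}, {"grip": 1, "dx": -16, "dy": 0, "dz": 0, "turn": 0}]'

```text
clock: 3.9
tool_pos: [0.5491, -0.023, 0.3582]
eef_rot: [0.654, 0.756, -0.0, 0.001]
contact_force: [-0.2, -0.2, 0.2]
opening: 1.0
```

```bash
sed -i 's/^C0=.*/C0=np.array([.533,.055,.17]);YAW=8.5/' h.py
cat >> h.py <<'E'
def rel():
    s,R=tool();n,t=axes();d=s['tool_pos']-C0-0
    g=s['tool_pos']-R[:,2]*.019-C0
    sg=g@t;zg=g[2]
    f=s['contact_force']
    print('clk',round(s['clock'],2),'opening mm',round(s['opening']*88,1),'grasp n,s,z mm',(np.array([g@n,sg,zg])*1000).round(1),'r',round(np.hypot(sg,zg)*1000,1),'phi',round(np.degrees(np.arctan2(sg,zg)),1),'yaw',round(np.degrees(np.arctan2(R[1,1],R[0,1])),2),'F n,t,z',np.round([f@n,f@t,f[2]],2),'M',s['moment'].round(3))
    return s
E
python3 - <<'E'
from h import *
rel()
p=snapshot('top');pickle.dump(p,open('top3.pkl','wb'));save(p['img'][150:320,180:400].repeat(3,0).repeat(3,1),'t3.png',1.3)
print(np.round(tool()[1],3))
E
```

```text
clk 3.9 opening mm 88.0 grasp n,s,z mm [  4.4 -79.5 207.2] r 221.9 phi -21.0 yaw 8.24 F n,t,z [-0.26 -0.13  0.18] M [-0.092  0.083 -0.038]
[[-0.14   0.99   0.001]
 [ 0.99   0.14  -0.004]
 [-0.004 -0.    -1.   ]]
```

View pics/t3.png

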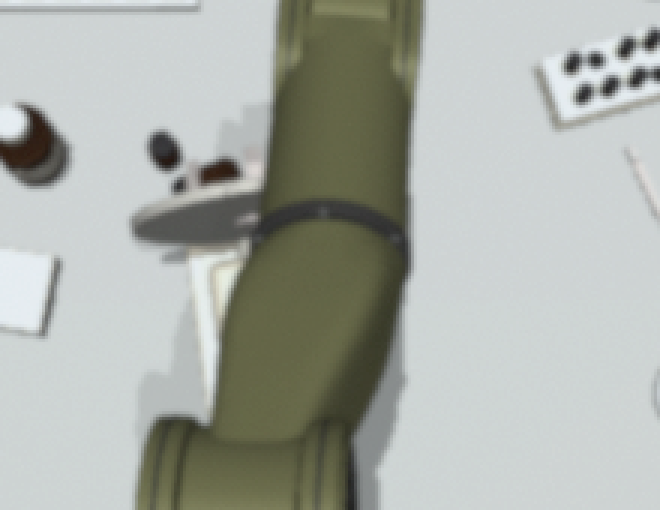

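Emit:
send_rows --series '[{"grip": 1, "dx": 1.5, "dy": -4.5, "dz": 30, "turn": 0}, {"grip": 1, "dx": 0, "dy": 0, "dz": 35, "turn": 0}, {"grip": 1, "dx": 0, "dy": 0, "dz": 30, "turn": 0}, {"grip": 1, "dx": 0, "dy": 0, "dz": 15, "turn": 0}, {"grip": 1, "dx": 0, "dy": 0, "dz": 0, "turn": 0}]'

```text
clock: 4.45
tool_pos: [0.5409, -0.0171, 0.2465]
eef_rot: [0.653, 0.757, -0.002, -0.002]
contact_force: [0.1, -0.5, -0.1]
opening: 0.998
```

Run:
```python
from h import *
rel()
p=snapshot('side');pickle.dump(p,open('side4.pkl','wb'));save(cv2.resize(p['img'][130:310,210:390],None,fx=3.3,fy=3.3,interpolation=cv2.INTER_CUBIC),'s4.png',1.2)
```

```text
clk 4.45 opening mm 87.8 grasp n,s,z mm [ -2.8 -72.5  95.5] r 119.9 phi -37.2 yaw 8.49 F n,t,z [ 0.01 -0.49 -0.1 ] M [-0.046  0.052  0.017]
```

View pics/s4.png

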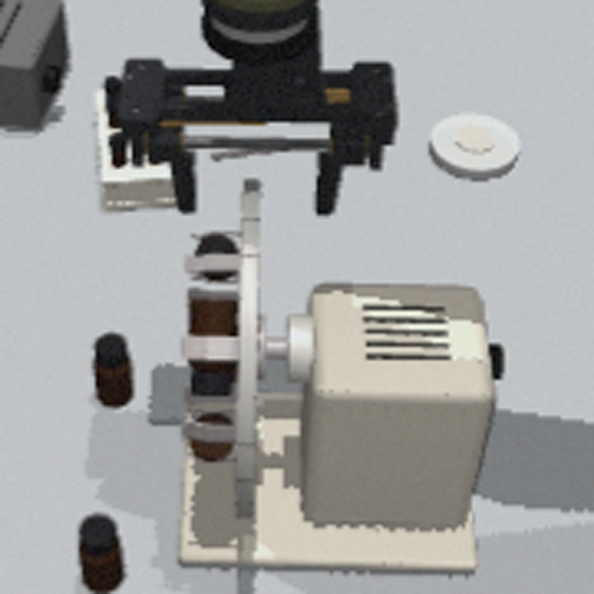

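Emit:
send_rows --series '[{"grip": 1, "dx": -4, "dy": 1, "dz": 9, "turn": 0}, {"grip": 1, "dx": 0, "dy": 0, "dz": 0, "turn": 0}, {"grip": 1, "dx": 0, "dy": 0, "dz": 0, "turn": 0}]'

```text
clock: 4.8
tool_pos: [0.5447, -0.0223, 0.2402]
eef_rot: [0.654, 0.756, 0.0, 0.0]
contact_force: [0.2, -0.6, -0.1]
opening: 1.0
```

Run:
```python
from h import *
rel()
```

```text
clk 4.8 opening mm 88.0 grasp n,s,z mm [  0.2 -78.2  89.2] r 118.6 phi -41.2 yaw 8.31 F n,t,z [ 0.15 -0.61 -0.11] M [-0.072  0.067  0.005]
```

Emit:
send_rows --series '[{"grip": 0.5, "dx": 0, "dy": 0, "dz": 0, "turn": 0}, {"grip": 0.3, "dx": 0, "dy": 0, "dz": 0, "turn": 0}, {"grip": 0.2, "dx": 0, "dy": 0, "dz": 0, "turn": 0}, {"grip": 0.1, "dx": 0, "dy": 0, "dz": 0, "turn": 0}, {"grip": 0.05, "dx": 0, "dy": 0, "dz": 0, "turn": 0}, {"grip": 0.0, "dx": 0, "dy": 0, "dz": 0, "turn": 0}]' --force 12

```text
clock: 5.4
tool_pos: [0.5444, -0.0221, 0.2397]
eef_rot: [0.654, 0.756, 0.0, -0.0]
contact_force: [0.5, -0.2, 0.1]
opening: 0.483
```

Run:
```python
from h import *
rel()
```

```text
clk 5.4 opening mm 42.5 grasp n,s,z mm [ -0.1 -78.   88.7] r 118.1 phi -41.3 yaw 8.31 F n,t,z [ 0.47 -0.29  0.14] M [-0.074  0.039 -0.034]
```

Emit:
send_rows --series '[{"grip": 0, "dx": 1.5, "dy": 0, "dz": 2, "turn": 0}, {"grip": 0, "dx": 0, "dy": 0, "dz": 0, "turn": 0}, {"grip": 0, "dx": 0, "dy": 0, "dz": 0, "turn": 0}, {"grip": 0, "dx": 0, "dy": 0, "dz": 0, "turn": 0}, {"grip": 0, "dx": 0, "dy": 0, "dz": 0, "turn": 0}, {"grip": 0, "dx": 0, "dy": 0, "dz": 0, "turn": 0}]'

```text
clock: 6.0
tool_pos: [0.5446, -0.0205, 0.2378]
eef_rot: [0.654, 0.757, 0.0, 0.0]
contact_force: [2.8, 0.2, -0.8]
opening: 0.14
```

Run:
```python
from h import *
rel()
for i in range(4): 
    snapshot('side');s=get_state();n,t=axes();f=s['contact_force'];print(np.round([f@n,f@t,f[2]],2),s['opening'])
```

```text
clk 6.0 opening mm 12.3 grasp n,s,z mm [  0.3 -76.4  86.8] r 115.6 phi -41.4 yaw 8.32 F n,t,z [ 2.77 -0.22 -0.81] M [ 0.074 -0.231  0.023]
[ 1.83  0.6  -0.98] 0.13425732944728302
[ 3.49  0.56 -1.1 ] 0.13541848543907428
[ 1.65 -0.1  -1.66] 0.13901739275239977
[ 1.63  0.1  -1.27] 0.1345575664728227
```

Run:
```python
import numpy as np,json
a=np.radians(np.r_[-41.4+2.4*np.arange(36)]);r=115.6
dx=np.round(np.diff(np.round(r*np.sin(a),1)),1);dz=np.round(np.diff(np.round(-r*np.cos(a),1)),1)
for i in range(35): print(f'({dx[i]},{dz[i]})',end=' ' if (i+1)%5 else '\n')
```

```text
(3.7,-3.1) (3.8,-3.0) (3.9,-2.8) (4.1,-2.6) (4.2,-2.5)
(4.2,-2.3) (4.4,-2.1) (4.4,-1.9) (4.5,-1.8) (4.6,-1.5)
(4.7,-1.4) (4.7,-1.1) (4.7,-1.0) (4.8,-0.7) (4.8,-0.6)
(4.8,-0.3) (4.9,-0.2) (4.8,0.1) (4.9,0.2) (4.8,0.5)
(4.8,0.6) (4.7,0.9) (4.8,1.0) (4.7,1.3) (4.6,1.4)
(4.5,1.7) (4.5,1.8) (4.4,2.0) (4.3,2.2) (4.2,2.4)
(4.2,2.5) (4.0,2.8) (3.9,2.9) (3.7,3.0) (3.6,3.2)
```

Emit:
send_rows --series '[{"grip": 0, "dx": 3.7, "dy": 0, "dz": -3.1, "turn": 0}, {"grip": 0, "dx": 3.8, "dy": 0, "dz": -3.0, "turn": 0}, {"grip": 0, "dx": 3.9, "dy": 0, "dz": -2.8, "turn": 0}, {"grip": 0, "dx": 4.1, "dy": 0, "dz": -2.6, "turn": 0}, {"grip": 0, "dx": 4.2, "dy": 0, "dz": -2.5, "turn": 0}]'

```text
clock: 6.7
tool_pos: [0.5419, -0.0016, 0.2524]
eef_rot: [0.654, 0.756, 0.0, 0.001]
contact_force: [3.4, -2.3, 1.3]
opening: 0.137
```

```bash
python3 -c "
from h import *
rel()"
```

```text
clk 6.7 opening mm 12.1 grasp n,s,z mm [  0.4 -57.3 101.4] r 116.5 phi -29.4 yaw 8.27 F n,t,z [ 2.98 -2.78  1.31] M [-0.66  -0.649 -0.007]
```

Emit:
send_rows --series '[{"grip": 0, "dx": 4.2, "dy": 0, "dz": -2.3, "turn": 0}, {"grip": 0, "dx": 4.4, "dy": 0, "dz": -2.1, "turn": 0}, {"grip": 0, "dx": 4.4, "dy": 0, "dz": -1.9, "turn": 0}, {"grip": 0, "dx": 4.5, "dy": 0, "dz": -1.8, "turn": 0}, {"grip": 0, "dx": 4.6, "dy": 0, "dz": -1.5, "turn": 0}]'

```text
clock: 7.2
tool_pos: [0.5386, 0.0207, 0.2619]
eef_rot: [0.654, 0.756, 0.0, 0.001]
contact_force: [3.7, -3.5, 5.6]
opening: 0.135
```

```bash
python3 -c "
from h import *
rel()"
```

```text
clk 7.2 opening mm 11.8 grasp n,s,z mm [  0.4 -34.8 110.9] r 116.2 phi -17.4 yaw 8.29 F n,t,z [ 3.16 -4.03  5.61] M [-0.864 -0.64   0.034]
```

Emit:
send_rows --series '[{"grip": 0, "dx": 4.7, "dy": 0, "dz": -1.4, "turn": 0}, {"grip": 0, "dx": 4.7, "dy": 0, "dz": -1.1, "turn": 0}, {"grip": 0, "dx": 4.7, "dy": 0, "dz": -1.0, "turn": 0}, {"grip": 0, "dx": 4.8, "dy": 0, "dz": -0.7, "turn": 0}, {"grip": 0, "dx": 4.8, "dy": 0, "dz": -0.6, "turn": 0}]'

```text
clock: 7.7
tool_pos: [0.5351, 0.0448, 0.2663]
eef_rot: [0.654, 0.757, 0.0, 0.0]
contact_force: [4.5, -2.0, 3.1]
opening: 0.137
```

```bash
python3 -c "
from h import *
rel()"
```

```text
clk 7.7 opening mm 12.0 grasp n,s,z mm [  0.5 -10.4 115.3] r 115.8 phi -5.1 yaw 8.32 F n,t,z [ 4.11 -2.64  3.12] M [-0.694 -0.956  0.007]
```

Emit:
send_rows --series '[{"grip": 0, "dx": 4.8, "dy": 0, "dz": -0.3, "turn": 0}, {"grip": 0, "dx": 4.9, "dy": 0, "dz": -0.2, "turn": 0}, {"grip": 0, "dx": 4.8, "dy": 0, "dz": 0.1, "turn": 0}, {"grip": 0, "dx": 4.9, "dy": 0, "dz": 0.2, "turn": 0}, {"grip": 0, "dx": 4.8, "dy": 0, "dz": 0.5, "turn": 0}]'

```text
clock: 8.2
tool_pos: [0.5315, 0.0689, 0.2655]
eef_rot: [0.654, 0.757, 0.0, 0.0]
contact_force: [6.3, -2.8, 0.3]
opening: 0.13
```

```bash
python3 -c "
from h import *
rel()"
```

```text
clk 8.2 opening mm 11.5 grasp n,s,z mm [  0.6  14.  114.5] r 115.3 phi 7.0 yaw 8.33 F n,t,z [ 5.84 -3.71  0.32] M [-0.596 -1.164 -0.012]
```

Emit:
send_rows --series '[{"grip": 0, "dx": 4.8, "dy": 0, "dz": 0.6, "turn": 0}, {"grip": 0, "dx": 4.7, "dy": 0, "dz": 0.9, "turn": 0}, {"grip": 0, "dx": 4.8, "dy": 0, "dz": 1.0, "turn": 0}, {"grip": 0, "dx": 4.7, "dy": 0, "dz": 1.3, "turn": 0}, {"grip": 0, "dx": 4.6, "dy": 0, "dz": 1.4, "turn": 0}]'

```text
clock: 8.7
tool_pos: [0.5282, 0.0917, 0.26]
eef_rot: [0.654, 0.756, 0.0, 0.0]
contact_force: [6.3, -3.1, -0.8]
opening: 0.131
```

```bash
python3 -c "
from h import *
rel()"
```

```text
clk 8.7 opening mm 11.5 grasp n,s,z mm [  0.7  37.  109. ] r 115.1 phi 18.7 yaw 8.31 F n,t,z [ 5.8  -3.99 -0.82] M [-0.786 -1.4    0.   ]
```

Emit:
send_rows --series '[{"grip": 0, "dx": 4.5, "dy": 0, "dz": 1.7, "turn": 0}, {"grip": 0, "dx": 4.5, "dy": 0, "dz": 1.8, "turn": 0}, {"grip": 0, "dx": 4.4, "dy": 0, "dz": 2.0, "turn": 0}, {"grip": 0, "dx": 4.3, "dy": 0, "dz": 2.2, "turn": 0}, {"grip": 0, "dx": 4.2, "dy": 0, "dz": 2.4, "turn": 0}]'

```text
clock: 9.2
tool_pos: [0.5251, 0.1127, 0.2499]
eef_rot: [0.654, 0.756, -0.0, 0.001]
contact_force: [7.0, -2.5, -0.9]
opening: 0.133
```

```bash
python3 -c "
from h import *
rel()"
```

```text
clk 9.2 opening mm 11.7 grasp n,s,z mm [ 0.7 58.3 98.9] r 114.8 phi 30.5 yaw 8.28 F n,t,z [ 6.51 -3.48 -0.86] M [-0.993 -1.41   0.018]
```

Emit:
send_rows --series '[{"grip": 0, "dx": 4.2, "dy": 0, "dz": 2.5, "turn": 0}, {"grip": 0, "dx": 4.0, "dy": 0, "dz": 2.8, "turn": 0}, {"grip": 0, "dx": 3.9, "dy": 0, "dz": 2.9, "turn": 0}, {"grip": 0, "dx": 3.7, "dy": 0, "dz": 3.0, "turn": 0}, {"grip": 0, "dx": 3.6, "dy": 0, "dz": 3.2, "turn": 0}]'

```text
clock: 9.7
tool_pos: [0.5224, 0.1314, 0.2356]
eef_rot: [0.654, 0.756, -0.0, 0.001]
contact_force: [6.3, -4.1, -0.5]
opening: 0.139
```

```bash
python3 -c "
from h import *
rel()
p=snapshot('side');pickle.dump(p,open('side5.pkl','wb'));save(cv2.resize(p['img'][130:310,210:390],None,fx=3.3,fy=3.3,interpolation=cv2.INTER_CUBIC),'s5.png',1.2)
rel()
"
```

```text
clk 9.7 opening mm 12.2 grasp n,s,z mm [ 0.8 77.2 84.6] r 114.5 phi 42.4 yaw 8.26 F n,t,z [ 5.61 -5.03 -0.5 ] M [-1.073 -1.367 -0.01 ]
clk 9.75 opening mm 12.3 grasp n,s,z mm [ 0.8 77.8 84. ] r 114.5 phi 42.8 yaw 8.3 F n,t,z [ 6.66 -3.83 -1.7 ] M [-0.916 -1.568  0.028]
```

View pics/s5.png

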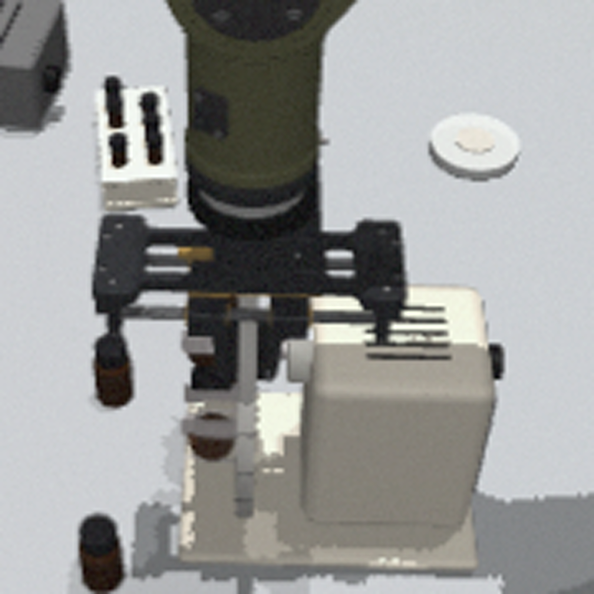

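Emit:
send_rows --series '[{"grip": 1, "dx": 0, "dy": 0, "dz": 0, "turn": 0}, {"grip": 1, "dx": 0, "dy": 0, "dz": 0, "turn": 0}, {"grip": 1, "dx": 0, "dy": 0, "dz": 0, "turn": 0}, {"grip": 1, "dx": 0, "dy": 0, "dz": 0, "turn": 0}, {"grip": 1, "dx": 0, "dy": 0, "dz": -15, "turn": 0}, {"grip": 1, "dx": 5, "dy": 0, "dz": -30, "turn": 0}, {"grip": 1, "dx": 10, "dy": 0, "dz": -30, "turn": 0}, {"grip": 1, "dx": 20, "dy": 0, "dz": -20, "turn": 0}, {"grip": 1, "dx": 35, "dy": 0, "dz": -5, "turn": 0}, {"grip": 1, "dx": 35, "dy": 0, "dz": 0, "turn": 0}, {"grip": 1, "dx": 35, "dy": 0, "dz": 0, "turn": 0}, {"grip": 1, "dx": 35, "dy": 0, "dz": 0, "turn": 0}, {"grip": 1, "dx": 35, "dy": 0, "dz": 0, "turn": 0}, {"grip": 1, "dx": 20, "dy": 0, "dz": 0, "turn": 0}]'

```text
clock: 11.15
tool_pos: [0.4867, 0.3633, 0.3356]
eef_rot: [0.652, 0.758, -0.0, -0.001]
contact_force: [0.1, -0.6, 0.0]
opening: 0.999
```

```bash
python3 -c "
from h import *
rel()
p=snapshot('top');pickle.dump(p,open('top6.pkl','wb'))
a=unwrap(p);p2=pickle.load(open('top2.pkl','rb'));b=unwrap(p2)
m=np.hstack([x[20:400,20:540][:,:520] for x in (b,a)]);save(cv2.resize(m,(800,292)),'u6.png')
rel()
"
```

```text
clk 11.15 opening mm 87.9 grasp n,s,z mm [-2.000e-01  3.118e+02  1.846e+02] r 362.4 phi 59.4 yaw 8.54 F n,t,z [ 0.04 -0.65  0.03] M [-0.067  0.022 -0.004]
clk 11.2 opening mm 88.1 grasp n,s,z mm [ -0.6 314.8 184.4] r 364.8 phi 59.6 yaw 8.73 F n,t,z [0.8  3.49 0.56] M [ 0.127  0.03  -0.03 ]
```

View pics/u6.png

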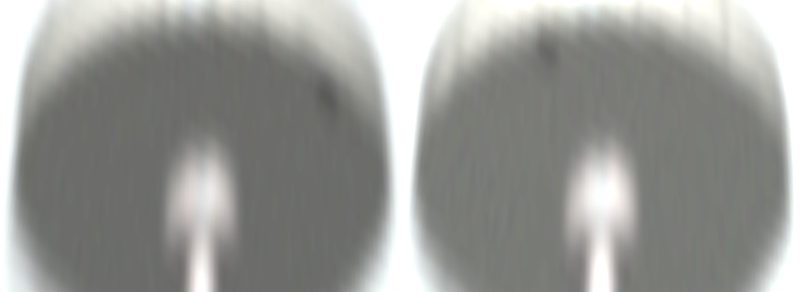

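Emit:
send_rows --series '[{"grip": 1, "dx": 0, "dy": 0, "dz": 0, "turn": 0}, {"grip": 1, "dx": 0, "dy": 0, "dz": 0, "turn": 0}, {"grip": 1, "dx": 0, "dy": 0, "dz": 0, "turn": 0}, {"grip": 1, "dx": 0, "dy": 0, "dz": 0, "turn": 0}, {"grip": 1, "dx": 0, "dy": 0, "dz": 0, "turn": 0}, {"grip": 1, "dx": 0, "dy": 0, "dz": 0, "turn": 0}, {"grip": 1, "dx": 0, "dy": 0, "dz": 0, "turn": 0}, {"grip": 1, "dx": 0, "dy": 0, "dz": 0, "turn": 0}]'

```text
clock: 12.0
tool_pos: [0.4886, 0.3599, 0.3361]
eef_rot: [0.654, 0.756, 0.0, -0.0]
contact_force: [-0.2, -0.2, 0.5]
opening: 0.997
```

```bash
cat >> h.py <<'E'
def dotphi(p):
    # darkness template along arc r=110 at back face, in image px; search phi and radial offset
    g=cv2.cvtColor(p['img'],cv2.COLOR_RGB2GRAY).astype(np.float32)
    best=[]
    rr=np.arange(0,7.1,1.)*1e-3;aa=np.radians(np.arange(0,360,30))
    n,t=axes();Z=np.array([0,0,1])
    def S(X): 
        uv=proj(p,X).astype(np.float32);return cv2.remap(g,uv[...,0].reshape(1,-1),uv[...,1].reshape(1,-1),cv2.INTER_LINEAR).mean()
    ring=lambda c,r:np.array([c+r*(np.cos(a)*t+np.sin(a)*Z) for a in aa])
    out=[]
    for ph in np.arange(-75,75,.5):
        for xo in (-.012,-.010,-.008,-.006):   # plane offset absorbs calibration error
            c=dpt(ph,.110,xo)
            inn=np.mean([S(ring(c,r)) for r in (0.001,.004)])
            side=np.mean([S(np.array([dpt(ph+d,.110,xo)])) for d in (-9,-8,8,9)])
            out.append((inn-side,ph,xo))
    out.sort();return out[:6]
E
python3 -c "
from h import *
p=snapshot('top');pickle.dump(p,open('top7.pkl','wb'))
for n in ('top0','top1','top2','top6','top7'):
    print(n,[(round(float(a),1),float(b),c) for a,b,c in dotphi(pickle.load(open(n+'.pkl','rb')))[:5]])
rel()
def z(n):
    g=pickle.load(open(n+'.pkl','rb'))['img'][195:240,220:315];return cv2.resize(g,None,fx=4.2*2,fy=4.2*1.5,interpolation=cv2.INTER_NEAREST)
save(np.vstack([z('top2'),z('top7')]),'z7.png',2)
"
```

```text
top0 [(-9.6, -57.0, -0.006), (-9.6, -56.5, -0.006), (-9.4, -56.0, -0.006), (-9.3, -57.5, -0.006), (-9.2, -55.5, -0.006)]
top1 [(-7.0, -48.0, -0.008), (-6.9, -48.5, -0.008), (-6.8, -47.5, -0.008), (-6.8, -50.0, -0.006), (-6.7, -49.5, -0.006)]
top2 [(-7.3, -49.5, -0.006), (-7.3, -50.0, -0.006), (-7.2, -49.0, -0.006), (-7.1, -50.5, -0.006), (-7.0, -48.5, -0.006)]
top6 [(-12.1, 20.0, -0.006), (-11.9, 19.5, -0.006), (-11.7, 19.0, -0.006), (-11.2, 20.5, -0.006), (-11.1, 18.5, -0.006)]
top7 [(-11.4, 19.0, -0.006), (-11.3, 18.5, -0.006), (-11.1, 18.0, -0.006), (-11.0, 19.5, -0.006), (-10.5, 17.5, -0.008)]
clk 12.05 opening mm 87.9 grasp n,s,z mm [  1.1 308.1 185.1] r 359.5 phi 59.0 yaw 8.32 F n,t,z [-0.8  -0.4   0.04] M [-0.097  0.02   0.016]
```

View pics/z7.png

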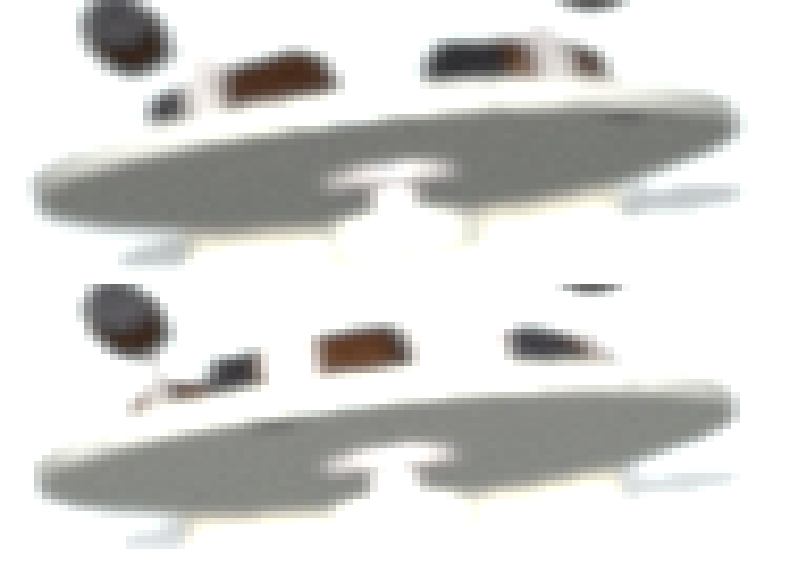

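```bash
python3 -c "
from h import *
for n in ('top2','top7'):
    p=pickle.load(open(n+'.pkl','rb'));g=cv2.cvtColor(p['img'],cv2.COLOR_RGB2GRAY).astype(float)
    # edge cols
    ph=np.arange(-75,75,.25);c=proj(p,np.array([dpt(a,.110,-.006) for a in ph]))
    L=proj(p,dpt(90,.125,-.006));R=proj(p,dpt(-90,.125,-.006));print(n,'pred L,R',L.round(1),R.round(1))
    u0=294.6 if n=='top2' else 251.5
    k=np.argmin(abs(c[:,0]-u0));v0=c[k,1]
    w=g[int(v0)-6:int(v0)+7,int(u0)-5:int(u0)+7];print(int(v0)-6,int(u0)-5);print(w.astype(int))
    # model-free weighted centroid
    print('guess phi',ph[k],c[k])
    for y in (int(L[1])+0,):
        print(g[y,int(L[0])-5:int(L[0])+8].astype(int),int(L[0])-5)
    y=int(R[1]);print(g[y,int(R[0])-6:int(R[0])+7].astype(int),int(R[0])-6)
"
```

```text
top2 pred L,R [223.3 228.5] [307.7 215.8]
206 289
[[ 71  64  73  99 125 140 144 146 146 147 147 146]
 [101  96  97 106 121 132 136 138 139 139 139 140]
 [122 120 119 120 123 126 126 127 126 126 125 125]
 [128 126 125 125 124 123 122 120 117 116 114 113]
 [119 118 118 118 117 117 115 114 112 111 109 106]
 [ 98  98  98  99 101 101 100  99 100  98  97  96]
 [ 74  74  73  73  72  71  72  74  76  76  77  80]
 [ 62  60  59  55  52  51  53  57  61  63  64  65]
 [ 60  61  59  57  57  56  56  58  60  61  59  60]
 [ 61  61  61  61  60  59  60  60  61  60  60  60]
 [ 60  61  60  59  61  60  61  60  60  61  61  60]
 [ 61  61  61  60  59  60  60  59  60  60  61  60]
 [ 60  60  60  60  59  60  60  60  60  61  61  60]]
guess phi -50.25 [294.64802938 212.81779382]
[150 150 149 149 146 133 110  87  73  67  64  62  61] 218
[ 60  60  60  60  61  69  92 121 142 149 149 149 150] 301
top7 pred L,R [223.3 228.5] [307.7 215.8]
210 246
[[ 39  41  48  57  74 103 135 155 163 162 156 149]
 [ 64  72  84  97 111 127 146 160 168 169 170 169]
 [106 114 125 136 146 154 161 167 171 174 176 178]
 [140 146 150 156 161 164 166 168 171 172 174 173]
 [156 158 158 160 160 159 159 156 154 155 153 148]
 [155 154 151 146 142 138 132 125 119 113 110 105]
 [138 134 125 115 104  96  90  84  79  76  74  75]
 [106  99  91  81  71  63  60  60  62  67  67  68]
 [ 78  74  71  69  65  63  63  64  65  67  68  69]
 [ 70  69  68  68  67  67  68  67  69  68  69  68]
 [ 69  69  68  68  68  69  69  68  68  67  68  67]
 [ 67  69  67  69  68  68  69  68  68  67  68  68]
 [ 67  68  68  69  67  68  69  67  68  68  68  70]]
guess phi 18.5 [251.44850664 216.695853  ]
[167 168 168 167 164 148 121  95  81  75  71  69  69] 218
[ 67  69  67  67  69  78 102 135 159 167 168 168 168] 301
```

Emit:
send_rows --series '[{"grip": 1, "dx": -20, "dy": 0, "dz": 0, "turn": 0}, {"grip": 1, "dx": -40, "dy": 0, "dz": 0, "turn": 0}, {"grip": 1, "dx": -40, "dy": 0, "dz": 0, "turn": 0}, {"grip": 1, "dx": -40, "dy": 0, "dz": 0, "turn": 0}, {"grip": 1, "dx": -40, "dy": 0, "dz": 0, "turn": 0}, {"grip": 1, "dx": -32, "dy": 0, "dz": 5, "turn": 0}, {"grip": 1, "dx": -16, "dy": 0, "dz": 20, "turn": 0}, {"grip": 1, "dx": -5, "dy": 0, "dz": 30, "turn": 0}, {"grip": 0.9, "dx": 0, "dy": 0, "dz": 25, "turn": 0}, {"grip": 0.6, "dx": 0, "dy": 0, "dz": 10, "turn": 0}, {"grip": 0.5, "dx": 0, "dy": 0, "dz": 8, "turn": 0}, {"grip": 0.4, "dx": 0, "dy": 0, "dz": 0, "turn": 0}, {"grip": 0.4, "dx": 0, "dy": 0, "dz": 0, "turn": 0}]'

```text
clock: 13.35
tool_pos: [0.5229, 0.1294, 0.2389]
eef_rot: [0.654, 0.757, 0.001, 0.0]
contact_force: [0.4, 1.0, 0.5]
opening: 0.57
```

```bash
sed -i 's/^C0=.*/C0=np.array([.5331,.054,.17]);YAW=8.4/' h.py; python3 -c "
from h import *
rel()"
```

```text
clk 13.35 opening mm 50.2 grasp n,s,z mm [ 0.9 76.1 87.9] r 116.3 phi 40.9 yaw 8.32 F n,t,z [0.54 0.9  0.46] M [-0.124  0.013 -0.024]
```

Emit:
send_rows --series '[{"grip": 0, "dx": 0, "dy": 0.5, "dz": 0, "turn": 0}, {"grip": 0, "dx": 0, "dy": 0, "dz": 0, "turn": 0}, {"grip": 0, "dx": 0, "dy": 0, "dz": 0, "turn": 0}, {"grip": 0, "dx": 0, "dy": 0, "dz": 0, "turn": 0}, {"grip": 0, "dx": 0, "dy": 0, "dz": 0, "turn": 0}, {"grip": 0, "dx": 0, "dy": 0, "dz": 0, "turn": 0}, {"grip": 0, "dx": 0, "dy": 0, "dz": 0, "turn": 0}]'

```text
clock: 14.05
tool_pos: [0.5228, 0.1295, 0.2382]
eef_rot: [0.654, 0.756, 0.0, -0.0]
contact_force: [-0.7, 0.5, 1.4]
opening: 0.135
```

Run:
```python
from h import *
rel()
a=np.radians(41-2.75*np.arange(31));r=116
dx=np.round(np.diff(np.round(r*np.sin(a),1)),1);dz=np.round(np.diff(np.round(-r*np.cos(a),1)),1)
for i in range(30): print(f'({dx[i]},{dz[i]})',end=' ' if (i+1)%5 else '\n')
```

```text
clk 14.05 opening mm 11.9 grasp n,s,z mm [ 0.8 76.1 87.2] r 115.8 phi 41.1 yaw 8.31 F n,t,z [-0.65  0.64  1.4 ] M [-0.01   0.182  0.002]
(-4.3,-3.6) (-4.4,-3.3) (-4.6,-3.2) (-4.8,-2.9) (-4.9,-2.6)
(-5.0,-2.5) (-5.1,-2.1) (-5.2,-2.0) (-5.3,-1.7) (-5.4,-1.4)
(-5.5,-1.2) (-5.5,-0.9) (-5.5,-0.6) (-5.5,-0.4) (-5.6,-0.1)
(-5.6,0.2) (-5.5,0.4) (-5.5,0.7) (-5.5,0.9) (-5.5,1.2)
(-5.3,1.5) (-5.3,1.8) (-5.2,1.9) (-5.1,2.3) (-5.0,2.4)
(-4.9,2.8) (-4.7,2.9) (-4.6,3.2) (-4.4,3.3) (-4.3,3.6)
```

Emit:
send_rows --series '[{"grip": 0, "dx": -4.3, "dy": 0, "dz": -3.6, "turn": 0}, {"grip": 0, "dx": -4.4, "dy": 0, "dz": -3.3, "turn": 0}, {"grip": 0, "dx": -4.6, "dy": 0, "dz": -3.2, "turn": 0}, {"grip": 0, "dx": -4.8, "dy": 0, "dz": -2.9, "turn": 0}, {"grip": 0, "dx": -4.9, "dy": 0, "dz": -2.6, "turn": 0}, {"grip": 0, "dx": -5.0, "dy": 0, "dz": -2.5, "turn": 0}, {"grip": 0, "dx": -5.1, "dy": 0, "dz": -2.1, "turn": 0}, {"grip": 0, "dx": -5.2, "dy": 0, "dz": -2.0, "turn": 0}, {"grip": 0, "dx": -5.3, "dy": 0, "dz": -1.7, "turn": 0}, {"grip": 0, "dx": -5.4, "dy": 0, "dz": -1.4, "turn": 0}]'

```text
clock: 15.05
tool_pos: [0.5299, 0.0804, 0.2637]
eef_rot: [0.654, 0.756, 0.0, 0.0]
contact_force: [-2.2, 3.1, 3.7]
opening: 0.135
```

```bash
python3 -c "
from h import *
rel()"
```

```text
clk 15.05 opening mm 11.8 grasp n,s,z mm [  0.7  26.6 112.7] r 115.8 phi 13.3 yaw 8.3 F n,t,z [-1.76  3.44  3.71] M [ 0.704  0.343 -0.038]
```

Emit:
send_rows --series '[{"grip": 0, "dx": -5.5, "dy": 0, "dz": -1.2, "turn": 0}, {"grip": 0, "dx": -5.5, "dy": 0, "dz": -0.9, "turn": 0}, {"grip": 0, "dx": -5.5, "dy": 0, "dz": -0.6, "turn": 0}, {"grip": 0, "dx": -5.5, "dy": 0, "dz": -0.4, "turn": 0}, {"grip": 0, "dx": -5.6, "dy": 0, "dz": -0.1, "turn": 0}, {"grip": 0, "dx": -5.6, "dy": 0, "dz": 0.2, "turn": 0}, {"grip": 0, "dx": -5.5, "dy": 0, "dz": 0.4, "turn": 0}, {"grip": 0, "dx": -5.5, "dy": 0, "dz": 0.7, "turn": 0}, {"grip": 0, "dx": -5.5, "dy": 0, "dz": 0.9, "turn": 0}, {"grip": 0, "dx": -5.5, "dy": 0, "dz": 1.2, "turn": 0}]'

```text
clock: 16.05
tool_pos: [0.5378, 0.0263, 0.2628]
eef_rot: [0.654, 0.757, 0.0, -0.0]
contact_force: [1.0, 4.6, -3.2]
opening: 0.137
```

```bash
python3 -c "
from h import *
rel()"
```

```text
clk 16.05 opening mm 12.0 grasp n,s,z mm [  0.6 -28.1 111.8] r 115.3 phi -14.1 yaw 8.33 F n,t,z [ 1.65  4.4  -3.22] M [ 0.931 -0.149 -0.008]
```

Emit:
send_rows --series '[{"grip": 0, "dx": -5.3, "dy": 0, "dz": 1.5, "turn": 0}, {"grip": 0, "dx": -5.3, "dy": 0, "dz": 1.8, "turn": 0}, {"grip": 0, "dx": -5.2, "dy": 0, "dz": 1.9, "turn": 0}, {"grip": 0, "dx": -5.1, "dy": 0, "dz": 2.3, "turn": 0}, {"grip": 0, "dx": -5.0, "dy": 0, "dz": 2.4, "turn": 0}, {"grip": 0, "dx": -4.9, "dy": 0, "dz": 2.8, "turn": 0}, {"grip": 0, "dx": -4.7, "dy": 0, "dz": 2.9, "turn": 0}, {"grip": 0, "dx": -4.6, "dy": 0, "dz": 3.2, "turn": 0}, {"grip": 0, "dx": -4.4, "dy": 0, "dz": 3.3, "turn": 0}, {"grip": 0, "dx": -4.3, "dy": 0, "dz": 3.6, "turn": 0}]'

```text
clock: 17.05
tool_pos: [0.5447, -0.0213, 0.2373]
eef_rot: [0.654, 0.757, 0.0, -0.001]
contact_force: [1.0, 6.7, -0.2]
opening: 0.136
```

```bash
python3 -c "
from h import *
rel()"
```

```text
clk 17.05 opening mm 12.0 grasp n,s,z mm [  0.5 -76.2  86.3] r 115.2 phi -41.4 yaw 8.36 F n,t,z [ 1.97  6.45 -0.17] M [ 1.348  0.009 -0.031]
```

Weight pull resists increasingly on this side too. Release and retreat to the right.

Emit:
send_rows --series '[{"grip": 1, "dx": 0, "dy": 0, "dz": 0, "turn": 0}, {"grip": 1, "dx": 0, "dy": 0, "dz": 0, "turn": 0}, {"grip": 1, "dx": 0, "dy": 0, "dz": 0, "turn": 0}, {"grip": 1, "dx": 0, "dy": 0, "dz": 0, "turn": 0}, {"grip": 1, "dx": 0, "dy": 0, "dz": -15, "turn": 0}, {"grip": 1, "dx": -5, "dy": 0, "dz": -30, "turn": 0}, {"grip": 1, "dx": -10, "dy": 0, "dz": -30, "turn": 0}, {"grip": 1, "dx": -20, "dy": 0, "dz": -20, "turn": 0}, {"grip": 1, "dx": -35, "dy": 0, "dz": -5, "turn": 0}, {"grip": 1, "dx": -35, "dy": 0, "dz": 0, "turn": 0}, {"grip": 1, "dx": -35, "dy": 0, "dz": 0, "turn": 0}, {"grip": 1, "dx": -35, "dy": 0, "dz": 0, "turn": 0}, {"grip": 1, "dx": -30, "dy": 0, "dz": 0, "turn": 0}, {"grip": 1, "dx": 0, "dy": 0, "dz": 0, "turn": 0}, {"grip": 1, "dx": 0, "dy": 0, "dz": 0, "turn": 0}, {"grip": 1, "dx": 0, "dy": 0, "dz": 0, "turn": 0}]'

```text
clock: 18.65
tool_pos: [0.5747, -0.2232, 0.3374]
eef_rot: [0.653, 0.757, 0.0, -0.0]
contact_force: [0.1, 0.1, -0.0]
opening: 0.997
```

```bash
cat > f.py <<'E'
from h import *
def fit(n,phi0,show=False):
    # synth: fit dot darkness in image by rendering supersampled disc dot blurred; compare with dot-free mirrored? use local model
    p=pickle.load(open(n+'.pkl','rb'));g=cv2.cvtColor(p['img'],cv2.COLOR_RGB2GRAY).astype(float)
    dark=np.median(g[218:222,270:290])
    res=[]
    for ph in np.arange(phi0-6,phi0+6.1,.25):
      for xo in (-.014,-.012,-.010,-.008,-.006,-.004):
        res.append((ph,xo))
    return dark
E
python3 -c "
from h import *
rel()
p=snapshot('top');pickle.dump(p,open('top8.pkl','wb'))
rel()
print([(round(float(a),1),float(b),c) for a,b,c in dotphi(p)])
g=cv2.cvtColor(p['img'],cv2.COLOR_RGB2GRAY).astype(int)
print(g[208:218,288:302])
def z(n):
    g=pickle.load(open(n+'.pkl','rb'))['img'][195:240,220:315];return cv2.resize(g,None,fx=4.2*2,fy=4.2*1.5,interpolation=cv2.INTER_NEAREST)
save(np.vstack([z('top2'),z('top8')]),'z8.png',2)
"
```

```text
clk 18.65 opening mm 87.8 grasp n,s,z mm [   0.6 -280.3  186.4] r 336.6 phi -56.4 yaw 8.42 F n,t,z [ 0.11  0.1  -0.04] M [-0.     0.059  0.02 ]
clk 18.7 opening mm 88.2 grasp n,s,z mm [   0.7 -280.2  186.5] r 336.6 phi -56.3 yaw 8.44 F n,t,z [0.82 0.06 0.44] M [-0.073  0.048 -0.036]
[(-7.1, -47.0, -0.008), (-7.0, -47.5, -0.008), (-6.9, -46.5, -0.008), (-6.7, -46.0, -0.008), (-6.6, -48.0, -0.008), (-6.3, -20.0, -0.006)]
[[138 134 132 130 131 135 139 138 139 139 138 138 138 140]
 [143 140 139 137 136 135 135 133 132 130 128 127 125 124]
 [132 130 128 129 129 129 128 127 126 124 122 120 116 114]
 [108 104 103 107 107 109 110 110 109 110 108 107 105 104]
 [ 82  78  78  79  80  79  79  80  82  84  84  86  87  90]
 [ 69  69  68  65  62  59  58  60  63  67  70  71  72  74]
 [ 67  66  67  66  63  63  61  62  64  66  66  67  67  67]
 [ 68  67  66  67  67  66  65  66  67  67  66  67  66  65]
 [ 66  67  67  66  67  67  66  67  67  66  66  67  66  66]
 [ 66  67  65  66  68  67  66  67  66  65  66  66  67  67]]
```

View pics/z8.png

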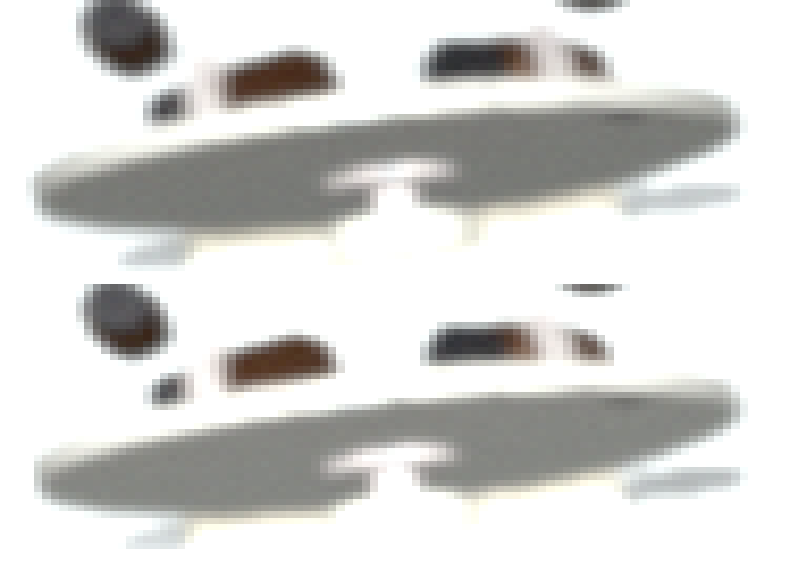

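Emit:
send_rows --series '[{"grip": 1, "dx": 20, "dy": 0, "dz": 0, "turn": 0}, {"grip": 1, "dx": 40, "dy": 0, "dz": 0, "turn": 0}, {"grip": 1, "dx": 40, "dy": 0, "dz": 0, "turn": 0}, {"grip": 1, "dx": 40, "dy": 0, "dz": 0, "turn": 0}, {"grip": 1, "dx": 40, "dy": 0, "dz": 0, "turn": 0}, {"grip": 1, "dx": 40, "dy": 0, "dz": 0, "turn": 0}, {"grip": 1, "dx": 40, "dy": 0, "dz": 0, "turn": 0}, {"grip": 1, "dx": 22, "dy": 0, "dz": 0, "turn": 0}, {"grip": 1, "dx": 10, "dy": 0, "dz": 15, "turn": 0}, {"grip": 1, "dx": 0, "dy": 0, "dz": 25, "turn": 0}, {"grip": 0.8, "dx": 0, "dy": 0, "dz": 20, "turn": 0}, {"grip": 0.5, "dx": 0, "dy": 0, "dz": 11, "turn": 0}, {"grip": 0.4, "dx": 0, "dy": 0, "dz": 0, "turn": 0}, {"grip": 0.4, "dx": 0, "dy": 0, "dz": 0, "turn": 0}, {"grip": 0.4, "dx": 0, "dy": 0, "dz": 0, "turn": 0}]'

```text
clock: 20.2
tool_pos: [0.5331, 0.0642, 0.2676]
eef_rot: [0.654, 0.756, 0.001, 0.001]
contact_force: [0.2, 0.2, 0.1]
opening: 0.568
```

```bash
python3 -c "
from h import *
rel()
for n in ('top2','top7','top8'):
    print(n,[(round(float(a),1),float(b),c) for a,b,c in dotphi(pickle.load(open(n+'.pkl','rb')))[:4]])
    p=pickle.load(open(n+'.pkl','rb'))
    for ph in ((-48,-50,-46) if n!='top7' else (17,18,19)): print(ph,proj(p,dpt(ph,.110,-.006)).round(2),end='')
    print()
"
```

```text
clk 20.2 opening mm 50.0 grasp n,s,z mm [  1.4  10.1 116.6] r 117.0 phi 5.0 yaw 8.31 F n,t,z [0.22 0.18 0.07] M [-0.032  0.049 -0.007]
top2 [(-7.2, -49.0, -0.006), (-7.1, -48.5, -0.006), (-7.0, -48.0, -0.006), (-7.0, -49.5, -0.006)]
-48 [294.03 212.74]-50 [294.9  212.82]-46 [293.12 212.66]
top7 [(-11.3, 19.0, -0.006), (-11.0, 19.5, -0.006), (-11.0, 20.0, -0.006), (-10.9, 18.5, -0.006)]
17 [252.79 216.42]18 [252.14 216.57]19 [251.49 216.71]
top8 [(-7.1, -47.0, -0.008), (-7.0, -47.5, -0.008), (-6.9, -46.5, -0.008), (-6.7, -46.0, -0.008)]
-48 [294.03 212.74]-50 [294.9  212.82]-46 [293.12 212.66]
```

Emit:
send_rows --series '[{"grip": 0, "dx": 0, "dy": -0.3, "dz": 1, "turn": 0}, {"grip": 0, "dx": 0, "dy": 0, "dz": 0, "turn": 0}, {"grip": 0, "dx": 0, "dy": 0, "dz": 0, "turn": 0}, {"grip": 0, "dx": 0, "dy": 0, "dz": 0, "turn": 0}, {"grip": 0, "dx": 0, "dy": 0, "dz": 0, "turn": 0}, {"grip": 0, "dx": 0, "dy": 0, "dz": 0, "turn": 0}, {"grip": 0, "dx": 0, "dy": 0, "dz": 0, "turn": 0}]'

```text
clock: 20.9
tool_pos: [0.5323, 0.0641, 0.2656]
eef_rot: [0.654, 0.756, 0.0, 0.0]
contact_force: [1.0, -0.6, -0.5]
opening: 0.132
```

Run:
```python
from h import *
s=rel()
a=np.radians(4.9+33/14*np.arange(15));r=116
dx=np.round(np.diff(np.round(r*np.sin(a),1)),1);dz=np.round(np.diff(np.round(-r*np.cos(a),1)),1)
for i in range(14): print(f'({dx[i]},{dz[i]})',end=' ')
```

```text
clk 20.9 opening mm 11.6 grasp n,s,z mm [  0.7  10.1 114.6] r 115.0 phi 5.1 yaw 8.31 F n,t,z [ 0.91 -0.73 -0.47] M [ 0.011 -0.063  0.013]
(4.8,0.5) (4.7,0.7) (4.7,0.9) (4.6,1.1) (4.6,1.3) (4.5,1.4) (4.5,1.7) (4.4,1.8) (4.4,2.0) (4.2,2.2) (4.1,2.4) (4.1,2.5) (3.9,2.7) (3.9,2.9)
```

Emit:
send_rows --series '[{"grip": 0, "dx": 4.8, "dy": 0, "dz": 0.5, "turn": 0}, {"grip": 0, "dx": 4.7, "dy": 0, "dz": 0.7, "turn": 0}, {"grip": 0, "dx": 4.7, "dy": 0, "dz": 0.9, "turn": 0}, {"grip": 0, "dx": 4.6, "dy": 0, "dz": 1.1, "turn": 0}, {"grip": 0, "dx": 4.6, "dy": 0, "dz": 1.3, "turn": 0}, {"grip": 0, "dx": 4.5, "dy": 0, "dz": 1.4, "turn": 0}, {"grip": 0, "dx": 4.5, "dy": 0, "dz": 1.7, "turn": 0}, {"grip": 0, "dx": 4.4, "dy": 0, "dz": 1.8, "turn": 0}, {"grip": 0, "dx": 4.4, "dy": 0, "dz": 2.0, "turn": 0}, {"grip": 0, "dx": 4.2, "dy": 0, "dz": 2.2, "turn": 0}, {"grip": 0, "dx": 4.1, "dy": 0, "dz": 2.4, "turn": 0}, {"grip": 0, "dx": 4.1, "dy": 0, "dz": 2.5, "turn": 0}, {"grip": 0, "dx": 3.9, "dy": 0, "dz": 2.7, "turn": 0}, {"grip": 0, "dx": 3.9, "dy": 0, "dz": 2.9, "turn": 0}, {"grip": 0, "dx": 0, "dy": 0, "dz": 0, "turn": 0}, {"grip": 0, "dx": 0, "dy": 0, "dz": 0, "turn": 0}, {"grip": 0, "dx": 0, "dy": 0, "dz": 0, "turn": 0}]'

```text
clock: 22.6
tool_pos: [0.5234, 0.1248, 0.241]
eef_rot: [0.654, 0.756, 0.0, 0.0]
contact_force: [4.6, -3.1, -4.3]
opening: 0.133
```

```bash
python3 -c "
from h import *
rel()
p=snapshot('top');pickle.dump(p,open('top9.pkl','wb'));save(cv2.resize(p['img'][150:300,180:360],None,fx=4.4,fy=3.9,interpolation=cv2.INTER_CUBIC),'t9.png',1.6)
rel()
"
```

```text
clk 22.6 opening mm 11.7 grasp n,s,z mm [ 0.7 71.5 90. ] r 115.0 phi 38.5 yaw 8.29 F n,t,z [ 4.07 -3.7  -4.32] M [-0.625 -0.93   0.027]
clk 22.65 opening mm 12.0 grasp n,s,z mm [ 0.7 71.5 90. ] r 114.9 phi 38.5 yaw 8.29 F n,t,z [ 3.73 -2.98 -5.15] M [-0.695 -0.886 -0.015]
```

View pics/t9.png

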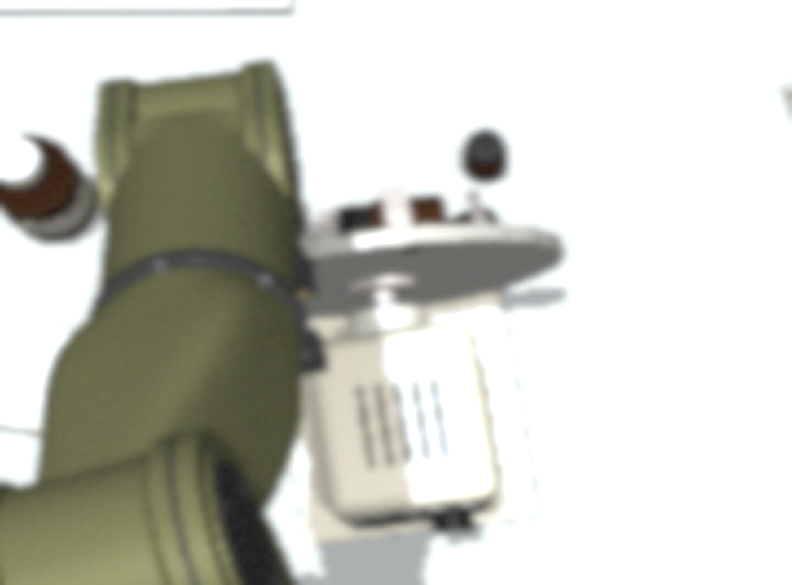

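```bash
python3 -c "
from h import *
p=pickle.load(open('top9.pkl','rb'))
print([(round(float(a),1),float(b),c) for a,b,c in dotphi(p) if b<30])
g=cv2.cvtColor(p['img'],cv2.COLOR_RGB2GRAY).astype(int);print(g[209:220,264:286])
for ph in (-10,-12,-14,-15,-16,-18,-20): print(ph,proj(p,dpt(ph,.110,-.006)).round(2))
"
```

```text
[(-22.8, 25.0, -0.006), (-22.7, 24.5, -0.006), (-22.5, 25.5, -0.006), (-22.0, 24.0, -0.006), (-21.7, 26.0, -0.006), (-20.8, 23.5, -0.006)]
[[132 140 151 162 168 170 170 170 167 164 159 159 160 160 158 157 156 153
  153 151 149 148]
 [167 170 175 177 178 178 175 173 168 165 161 159 158 157 156 154 153 151
  149 147 144 140]
 [178 178 177 176 175 173 170 163 157 151 145 142 141 139 137 136 134 133
  130 128 124 119]
 [166 162 160 156 154 151 146 137 128 118 111 106 105 104 101 100  99  97
   96  95  93  88]
 [134 125 120 116 111 107 103  96  87  77  72  72  73  74  73  72  72  72
   72  72  72  71]
 [ 93  86  82  79  75  74  72  65  60  58  58  63  66  67  67  68  68  67
   66  66  67  68]
 [ 71  69  70  68  68  67  66  65  63  63  65  65  67  67  68  67  67  68
   66  68  67  66]
 [ 67  67  68  67  68  68  66  67  66  67  67  67  67  67  66  68  66  67
   68  67  67  67]
 [ 67  67  67  68  67  66  67  67  67  68  67  67  68  67  67  68  68  67
   67  66  66  67]
 [ 67  67  68  68  70  68  68  68  67  67  67  67  66  67  66  67  67  67
   67  67  66  67]
 [ 70  71  74  78  81  81  78  76  73  72  68  68  67  66  67  67  67  66
   67  66  67  66]]
-10 [271.46 213.42]
-12 [272.84 213.27]
-14 [274.21 213.14]
-15 [274.89 213.08]
-16 [275.57 213.02]
-18 [276.91 212.91]
-20 [278.24 212.81]
```

```bash
python3 -c "
from h import *
G={n:cv2.cvtColor(pickle.load(open(n+'.pkl','rb'))['img'],cv2.COLOR_RGB2GRAY).astype(float) for n in ('top2','top7','top8','top9')}
p=pickle.load(open('top7.pkl','rb'))
ph=np.arange(-80,80,.1);c=proj(p,np.array([dpt(a,.110,-.006) for a in ph]))[:,0]
np.set_printoptions(linewidth=200)
def cen(a,b,u,v,w=6):
    m=np.s_[v-5:v+5,u-w:u+w+1]
    # ratio normalised
    A,B=G[a][m],G[b][m]
    d=B*np.median(A[-3:])/np.median(B[-3:])-A
    d3=np.clip(d,0,None);d3[d<3]=0
    cols=np.arange(u-w,u+w+1);U=(d3.sum(0)*cols).sum()/d3.sum()
    print(a,b,'col',U.round(2),'phi',ph[np.argmin(abs(c-U))].round(1));print(d.astype(int))
cen('top2','top7',294,214);cen('top8','top7',294,214)
cen('top7','top8',252,218);cen('top7','top9',252,218)
cen('top9','top8',273,215);cen('top9','top7',273,215)
"
```

```text
top2 top7 col 293.83 phi -47.6
[[-2  0  0  0 -2 -4 -6 -7 -4  0  0 -1  0]
 [ 0  0  0  0  0 -1 -7 -7 -3  0 -1 -1 -1]
 [ 1  1  0  0  0 -2 -4 -4 -1  0  0  0  0]
 [ 0  1  1  1  2  3  3  3  1  0  0  0  0]
 [ 0  0  2  2  7 10 11  9  5  1  0  0  0]
 [ 0  0 -1  1  3  3  4  4  2  0 -1  0  0]
 [ 0 -1 -1 -1  0  0  0  0  0 -1  0  0  0]
 [-1  0 -1  0  1 -1  0 -2  0  0 -1 -1  0]
 [-1 -1 -1 -1  0  1  0  0  1  0  0  0  0]
 [ 0  0  0  0  0  0  0  0  0  0 -1 -1  0]]
top8 top7 col 292.79 phi -45.3
[[-2  0 -1  0 -1 -3 -6 -6 -4 -1  0 -2 -1]
 [ 0  1  2  0  0 -1 -7 -8 -4 -1 -1 -1  0]
 [ 2  5  5  1  2  0 -4 -5 -1  0  0 -1  0]
 [ 1  4  4  2  3  4  2  3  1  0  0  0  0]
 [ 0  0  0  2  6  9 10  8  5  1  0 -1  0]
 [ 0  0 -1  0  3  3  5  4  2  0  0 -1  0]
 [-2 -1  0 -1  0  0  0  0 -1 -1  0 -1  0]
 [ 0 -1 -1  0 -1 -1  0 -2 -1  0  0 -1  0]
 [ 0 -1  1  0 -2 -1  0 -1  0  1  0  0 -1]
 [ 0  0  0  0  0  0  0  0  0  0  0  0 -1]]
top7 top8 col 251.39 phi 19.2
[[  9   2   0   0   0  -1  -2  -6 -12 -12  -7  -2  -1]
 [  1   0   0  -1   0   0  -1  -1  -4  -7  -4  -1   0]
 [  0   0  -1   0   1   1   1   0  -2  -2  -2  -1   0]
 
[... 1429 characters left out ...]
 4   2   3   0   0  -1   0]
 [ -1  -1  -1   1   0   0  -1   0   0   0   0   1   0]
 [ -2   0   1   0  -1   0  -1   0   0  -2  -2   0  -1]
 [  0  -1   1   1   0   0   0   1   0   1   0   0  -1]
 [ -1   0  -1   1   1   1  -1  -1  -2  -1   0   0   0]]
top9 top7 col 273.45 phi -12.9
[[-3 -4 -5 -4 -4 -2 -6 -6 -1  0  0 -2 -1]
 [-2 -4 -4 -4 -2 -3 -3 -2  0  0  0 -1 -2]
 [-2 -4 -4 -4 -2 -1  0  2  5  2  0  0  0]
 [-3 -2 -1  0  1  4  7  9  7  4  0  0 -1]
 [ 0  0  0  0  5 10 11 10  4  1  0  0 -1]
 [-1 -1  0  0  2  3  4  1  2  0  0 -1  0]
 [ 0 -1 -1  0  0  0  0  0  0  0  0  0 -1]
 [-1  0  1  0  0  0 -1  0  0 -1  0  0 -1]
 [ 0 -2 -1  0 -1  0  0  0  0  0  0  0 -1]
 [-2 -2 -1  0 -1  0 -2  0 -1  0  0 -1  0]]
```

Emit:
send_rows --series '[{"grip": 0, "dx": -1.0, "dy": 0, "dz": -0.8, "turn": 0}, {"grip": 0, "dx": -1.0, "dy": 0, "dz": -0.8, "turn": 0}, {"grip": 0, "dx": 0, "dy": 0, "dz": 0, "turn": 0}, {"grip": 0, "dx": 0, "dy": 0, "dz": 0, "turn": 0}, {"grip": 0, "dx": 0, "dy": 0, "dz": 0, "turn": 0}]' --force 30

```text
clock: 23.15
tool_pos: [0.5236, 0.1233, 0.2424]
eef_rot: [0.654, 0.756, 0.0, -0.0]
contact_force: [4.8, -3.4, -7.0]
opening: 0.132
```

```bash
python3 -c "
from h import *
rel()
p=snapshot('top');pickle.dump(p,open('top10.pkl','wb'))
G={n:cv2.cvtColor(pickle.load(open(n+'.pkl','rb'))['img'],cv2.COLOR_RGB2GRAY).astype(float) for n in ('top2','top7','top8','top10')}
ph=np.arange(-80,80,.1);c=proj(p,np.array([dpt(a,.110,-.006) for a in ph]))[:,0]
for b in ('top7','top8','top2'):
    m=np.s_[211:217,269:281];A,B=G['top10'][m],G[b][m]
    d=B*np.median(A[-2:])/np.median(B[-2:])-A;d[d<3]=0
    d[:2]=0
    U=(d.sum(0)*np.arange(269,281)).sum()/d.sum();print(b,U,ph[np.argmin(abs(c-U))]);print(d.astype(int))
p=snapshot('side');save(cv2.resize(p['img'][130:310,210:390],None,fx=3.3,fy=3.3,interpolation=cv2.INTER_CUBIC),'s10.png',1.2)
rel()
"
```

```text
clk 23.15 opening mm 11.6 grasp n,s,z mm [ 0.7 69.9 91.4] r 115.0 phi 37.4 yaw 8.29 F n,t,z [ 4.2  -4.09 -6.97] M [-0.257 -0.987  0.065]
top7 274.34496712190185 -14.20000000000374
[[ 0  0  0  0  0  0  0  0  0  0  0  0]
 [ 0  0  0  0  0  0  0  0  0  0  0  0]
 [ 0  0  0  3  6 11 12 10  4  0  0  0]
 [ 0  0  0  7 11 12  8  6  3  0  0  0]
 [ 0  0  0  0  5  3  3  0  0  0  0  0]
 [ 0  0  0  0  0  0  0  0  0  0  0  0]]
top8 274.3008849557522 -14.100000000003746
[[ 0  0  0  0  0  0  0  0  0  0  0  0]
 [ 0  0  0  0  0  0  0  0  0  0  0  0]
 [ 0  0  0  3  9 14 14 10  4  0  0  0]
 [ 0  0  0  7 11 12  8  6  3  0  0  0]
 [ 0  0  0  0  5  3  4  0  0  0  0  0]
 [ 0  0  0  0  0  0  0  0  0  0  0  0]]
top2 274.25424748158173 -14.100000000003746
[[ 0  0  0  0  0  0  0  0  0  0  0  0]
 [ 0  0  0  0  0  0  0  0  0  0  0  0]
 [ 0  0  0  3  8 15 14 11  3  0  0  0]
 [ 0  0  0  6 11 11  9  6  0  0  0  0]
 [ 0  0  0  0  5  0  3  0  0  0  0  0]
 [ 0  0  0  0  0  0  0  0  0  0  0  0]]
clk 23.25 opening mm 11.7 grasp n,s,z mm [ 0.7 69.9 91.4] r 115.0 phi 37.4 yaw 8.29 F n,t,z [ 4.61 -2.98 -6.73] M [-0.225 -0.936 -0.025]
```

View pics/s10.png

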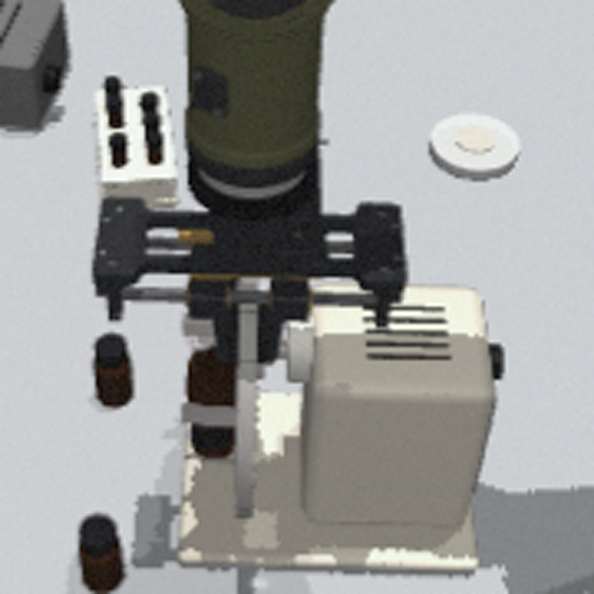

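```bash
python3 -c "
from plant import *
print(finish_job(),get_state()['clock'])"
```

```text
the job is handed in; nothing more can be done
the job is handed in; nothing more can be done
```

The heavy side is at the bottom to within about 1–2°. The disc is at rest, and the arm is gripping the rim at 30 N. I handed the job in at about 23 s.

- **How I found it:** I turned the disc about 83° by its rim to each side and let go, so its own weight swung it to rest from both directions. With angles measured from the top and positive to the robot's left, the index dot settled at −48° on one side, both at the start and after the second release. On the other side it settled at about +18.5°. Halfway between, about −14.5°, puts the heavy side straight down; the weight stops about 33° short each way, within your 26–35°.
- **How I set it:** I regripped near the top and turned the disc 33°. The camera then showed it 1–1.6° past the midpoint, so I turned it back about 1.3° and tightened the grip.
- **Last checks:**
  - The dot reads −14.1°, within 0.5° of the target; I trust the camera to 1–2°.
  - The jaws are shut on the 12 mm disc at about 37° to the left of the top, so the top position is clear for your bottle.
  - The wrist force was 8–10 N and steady.
  - Nothing else visible in the last side view had moved. I never touched the other things on the bench.
- **What disagreed:** The arm's own travel gave 33.4° of turn against about 35° from the camera. I set the final angle by the camera. The wrist force was too noisy, with the pads twisting on the rim, to fix the angle; I relied on the two rest positions.

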